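Pack the lock-fitting kit

TASK

Pack the kit for a cabinet-lock job: lay the sanding block, the tape measure, the lock cylinder and the steel tube in the foam tray, each lying flat down on the floor of the pocket cut to its shape, lined up with it and centred in it (either way round). The pine offcut and the burnisher look similar but are not part of the kit: leave them where they lie.

Things in the scene. Friction and masses are not known exactly. Their poses are not given: they have to be found in the camera images.
- sanding_block: Sanding block: cork block wrapped in brown abrasive paper, 57 x 96 x 31 mm (x, y, z). The origin is the centre of its underside, z up; it lies flat on the bench. Grip it across x (57 mm). About 80 g. Belongs in the kit.
- measure: Tape measure: red and black case, 58 x 74 x 28 mm (x, y, z) with the small steel hook at one end of y. The origin is the centre of its underside, z up; it lies flat on the bench. The solid case spans x -29 to 29, y -25 to 36, z 0 to 26 mm. Grip it across x (58 mm). About 180 g. Belongs in the kit.
- lock: Cabinet lock cylinder: plain metal barrel lying along y, flange at one end, thin brass tongue sticking out sideways (+x) at the other; 26 x 34 x 21 mm over all (x, y, z). The origin is the centre of its underside, z up; it lies flat on the bench. Its solid part spans x -11 to 6, y -14 to 16, z 0 to 21 mm, so grip the barrel across x (17 mm). About 70 g. Belongs in the kit.
- tube: Short plain steel tube, lying along its y axis, 10 mm thick and 62 mm long; it does not roll. The origin is the centre of its underside, z up; it lies flat on the bench. Grip it across x (8 to 10 mm). About 30 g. Belongs in the kit.
- pocket_sanding: Pocket for the sanding block: the longest and largest rectangle, 69 x 108 mm (x, y). Centred in a fixed foam insert, 88 x 120 x 12 mm, dark top, grey floor; four inserts, all turned alike, stand two by two (92 x 124 mm apart) in a low tray. Origin: centre of the insert's underside, 5 mm above the bench; y along the 120 mm side. Pocket 6 mm deep, floor 6 mm above the origin.
- pocket_measure: Pocket for the tape measure: the squarer large rectangle, 70 x 86 mm (x, y). Centred in a fixed foam insert, 88 x 120 x 12 mm, dark top, grey floor; four inserts, all turned alike, stand two by two (92 x 124 mm apart) in a low tray. Origin: centre of the insert's underside, 5 mm above the bench; y along the 120 mm side. Pocket 6 mm deep, floor 6 mm above the origin.
- pocket_lock: Pocket for the lock cylinder: the small rectangle, 38 x 46 mm (x, y). Centred in a fixed foam insert, 88 x 120 x 12 mm, dark top, grey floor; four inserts, all turned alike, stand two by two (92 x 124 mm apart) in a low tray. Origin: centre of the insert's underside, 5 mm above the bench; y along the 120 mm side. Pocket 6 mm deep, floor 6 mm above the origin.
- pocket_tube: Pocket for the steel tube: a narrow slot, 22 x 74 mm (x, y), crossed by an equally deep finger notch of 66 x 36 mm, like a plus sign. Centred in a fixed foam insert, 88 x 120 x 12 mm, dark top, grey floor; four inserts, all turned alike, stand two by two (92 x 124 mm apart) in a low tray. Origin: centre of the insert's underside, 5 mm above the bench; y along the 120 mm side. Pocket 6 mm deep, floor 6 mm above the origin.
- offcut: Pine offcut, a plain wooden block of 40 x 85 x 28 mm (x, y, z), much like the sanding block but smaller and of bare wood. The origin is the centre of its underside, z up; it lies flat on the bench. Does not belong in the kit: leave it where it lies.
- burnisher: Burnisher: slim tool with a dark round handle and a pointed tip, 14 x 125 x 14 mm (x, y, z), lying along y; longer than the tube. The origin is the centre of its underside, z up; it lies flat on the bench. Does not belong in the kit: leave it where it lies.
Things that resemble listed ones, but are neither listed nor needed, are in the scene too. Leave any pink or purple look-alike of the sanding_block alone.

How it is judged:
By the outcome, as a careful person would: the job done as asked, in the order asked, and still so for the second after the job is handed in, with the robot touching nothing.
It also fails if it takes over 120 s, if anything falls off the work surface, if the arm or the gripper's body presses on something with over 40 N, if the wrist force passes 120 N, or if a joint passes its speed limit or range.

ROBOT

A 6-joint arm with a two-finger parallel gripper is mounted at the origin on a cart in front of the work surface, level with it; the furniture and walls round the work are solid. World frame = base frame: x ahead of the robot, y to its left, z up, the work surface at z = 0. Lengths are in m, angles in rad, forces in N, time in s.
With the tool pointing down it reaches from about 0.35 to 1 m from the base axis. Payload 7.1 kg.
Tool frame: the origin (TCP) lies at the very end of the fingers, on their centre line; the grasp point (between the pads) lies 19 mm behind it; z points along the fingers, y is the direction in which the jaws open and shut (so a half turn about z gives the same grasp; the last joint's range is limited). The gripper opens to 85 mm and grips with 20 to 120 N. Pads are 22 mm wide; open, the fingers measure 114 mm over their backs; the gripper's body (76 mm by 85 mm) begins 54 mm behind the grasp point. The pads swing forward as they close: fully open they stand 13 mm farther back than shut.
Start: joints at [1.236, 0.423, 1.63, -0, 1.089, -0.019], TCP at [0.194, 0.594, 0.231] pointing down, gripper open.
Joint ranges: [-3, 3], [-0.9, 2.11], [0.09, 2.58], [-1.31, 4.45], [0.11, 2.69], [-2.54, 2.54]. Speed limits (rad/s): [2.39, 2.39, 3.01, 3.14, 3.14, 3.14].

INTERFACE

Orientations are given as a unit quaternion [x, y, z, w].
In Python, from cell import r gives the robot as it stands.
- The arm moves only by the tool drive_tool, never from a script. Its argument "deltas" is a list of rows, each an object of numbers: "tx", "ty", "tz": the shift along the tool's x, y, z as a fraction of full scale; "twist": the turn about the tool's z as a fraction of full scale; "gripper": the opening, from 0 (shut) to 1 (fully open). In form: [{"tx": .., "ty": .., "tz": .., "twist": .., "gripper": ..}, ...]. A call has 1 to 12 rows; each row is the pose to reach, as a shift and turn from the pose measured when the call began, along the tool's axes at that moment; what a row does not reach only later rows make up. Full scale, the value 1, is 0.12 m for a shift and pi/2 rad for a turn. A row lasts 1/12 s, in which the tool goes at most 41.7 mm and 7.16 degrees, less where a joint would pass 70% of its speed; a pose out of reach is approached as far as the arm can. A call with a number of a shift or a turn outside -1 to 1 is refused whole. A call with a gripper value outside its range is refused whole. The fingers move at their own pace and stop on an object; the grip force is fixed at half the most. Time passes only in rows, so rows that repeat a pose let the fingers close. It gives the time, the measured TCP pose, the force and the opening at its end, in the units of the state.
- r.get_obs(): the state, without advancing time (a new reading comes with each control period).
- r.read_camera(name): name is "scene" or "top" or "wrist"; returns (picture, depth): 480x640x3 uint8, red, green, blue; 480x640 float32, m along the optical axis (not along the pixel's ray), 0 where there is no reading.
- r.camera_info(name): a dict with "fov_y" (degrees; the focal length in pixels is half the picture's height over the tangent of half this angle, whatever the lens; pixels are square), "cx", "cy" (the principal point, pixels), "eye" and "attitude" of the camera in the world; the wrist camera has in their place "tool_from_camera" (4x4, takes a point from camera to tool coordinates, whose origin is the TCP and whose axes are the flange's). Camera axes: x right, y down, z forward; pixel columns grow to the right and rows downward; lengths in m; the calibration is good to about 2 mm. A picture is of the moment at which its call begins: read the wrist's pose just before it. camera_info takes no time and is no camera call.
- r.hand_in(): hands the job in, once; it reports no verdict.
The state is a dict: "clock": time; "joint_positions": joint angles; "joint_velocities": joint speeds; "joint_efforts": joint torques, N m; "ee_pos": TCP position; "tool_rot": TCP orientation; "contact_force": force on the tool from outside, world axes, zero at the start; "moment": the same for the moment, N m; "width": finger opening in m.
Only numpy, scipy, OpenCV 4.12 (cv2) and the standard library are available. Lean on these libraries where they do the work, as an engineer would, in place of code of your own. Each camera call takes 0.05 s, during which the arm holds its last target. There are 200 camera calls.

## Working session

There is one attempt and no reset: what is moved stays moved. The work goes in short steps, Python scripts to look and compute and a tool call to move; the robot and the scene stay as the last step left them, time stands still between calls to the robot, and variables do not carry over. Pictures are saved under pics/ and viewed, on a budget of 14 in all, crops included, one or two more only if the job needs it, and the job is handed in when it is done.

Besides the shell and the picture viewer there is one more tool, called as name(argument=value, ...) on one line, values as JSON. drive_tool: Moves the arm, as the interface text tells. Its arguments: {"type":"object","properties":{"deltas":{"type":"array","items":{"type":"object","properties":{"tx":{"type":"number"},"ty":{"type":"number"},"tz":{"type":"number"},"twist":{"type":"number"},"gripper":{"type":"number"}}}}},"required":["deltas"]}

```bash
mkdir -p pics; ls
python3 - <<'E'
from cell import r
import cv2,numpy as np
o=r.get_obs();print(o)
for n in("top","scene"):
    i=r.camera_info(n);print(n,i)
    p,d=r.read_camera(n);np.savez(f"{n}.npz",p=p,d=d)
    cv2.imwrite(f"pics/{n}0.png",p[:,:,::-1])
print(r.camera_info("wrist"))
E
```

```text
pics
{'clock': 0.0, 'joint_positions': array([ 1.23600490e+00,  4.23841945e-01,  1.63073698e+00,  3.48550264e-05,
        1.08857782e+00, -1.90343137e-02]), 'joint_velocities': array([-0.00051826,  0.00097628,  0.00010801, -0.00022539,  0.0006733 ,
        0.00106437]), 'joint_efforts': array([ 3.76584678e-03, -5.57400227e+01, -2.81746048e+01,  3.83159904e-04,
        7.29870371e-03,  1.24131097e-05]), 'ee_pos': array([0.19388575, 0.59356909, 0.23052654]), 'tool_rot': array([ 1.57231447e-01,  9.87561472e-01, -7.67122712e-04, -1.52826314e-04]), 'contact_force': array([-0.14407292, -0.16098881, -0.61816699]), 'moment': array([-0.00277796, -0.05454425,  0.03834889]), 'width': 0.0851229192872623}
top {'fov_y': 54.43757595657902, 'cx': 311.1817192178681, 'cy': 237.98926743784492, 'eye': array([0.28295118, 0.22637838, 1.18253129]), 'attitude': array([-0.70113174,  0.70898091, -0.05208417,  0.05520498])}
scene {'fov_y': 42.14358131367902, 'cx': 316.1901183868106, 'cy': 236.679216019284, 'eye': array([-0.4072027 ,  1.25929793,  1.16415972]), 'attitude': array([-0.31634674,  0.8463549 , -0.40301963,  0.14554482])}
{'fov_y': 63.266946077189715, 'cx': 320.57938467889085, 'cy': 237.31833537434147, 'tool_from_camera': array([[ 3.69336043e-04, -9.61286464e-01, -2.75550716e-01,
         6.95791785e-02],
       [ 9.99999917e-01,  4.02686615e-04, -6.44570295e-05,
         6.96431228e-04],
       [ 1.72922255e-04, -2.75550670e-01,  9.61286533e-01,
        -1.43260829e-01],
       [ 0.00000000e+00,  0.00000000e+00,  0.00000000e+00,
         1.00000000e+00]])}
```

View pics/top0.png

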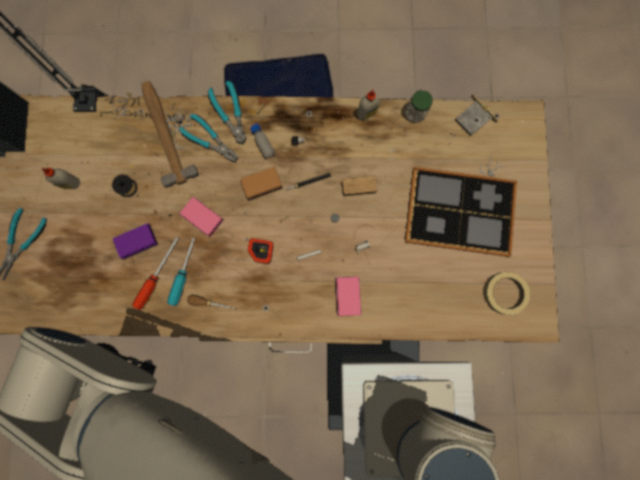

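The top view shows a brown block (261,183), a bare-wood block (359,186), the red tape measure (261,251), a tube (309,255), a lock-like part (363,246), another small part (297,141), and the tray (462,211) with four pockets. I'll enlarge the middle and measure.

```bash
cat > h.py <<'E'
from cell import r
import cv2,numpy as np
from scipy.spatial.transform import Rotation as R
def cam(n,o=None):
    i=r.camera_info(n);f=240/np.tan(np.radians(i['fov_y'])/2)
    if n=='wrist':
        T=i['tool_from_camera'];Q=R.from_quat(o['tool_rot']).as_matrix()
        A=Q@T[:3,:3];e=Q@T[:3,3]+o['ee_pos']
    else: A=R.from_quat(i['attitude']).as_matrix();e=np.array(i['eye'])
    return f,i['cx'],i['cy'],A,e
def pts(c,d):
    f,cx,cy,A,e=c;v,u=np.mgrid[:480,:640]
    return np.stack([(u-cx)/f*d,(v-cy)/f*d,d],-1)@A.T+e
def at_z(c,uv,z):
    f,cx,cy,A,e=c;uv=np.atleast_2d(uv)
    ray=np.c_[(uv[:,0]-cx)/f,(uv[:,1]-cy)/f,np.ones(len(uv))]@A.T
    return e+ray*((z-e[2])/ray[:,2])[:,None]
def comps(mask,P,amin=40):
    n,l,s,c=cv2.connectedComponentsWithStats(mask.astype(np.uint8))
    for k in range(1,n):
        if s[k,4]>=amin:
            q=P[l==k]; b=cv2.minAreaRect((q[:,:2]*1000).astype(np.float32))
            print(np.round(c[k]),s[k,4],'xy',np.round(b[0],1),'size',np.round(b[1],1),'ang',round(b[2],1),'z med',np.round(1000*np.median(q[:,2]),1))
E
python3 - <<'E'
from h import *
z=np.load('top.npz');p,d=z['p'],z['d'];c=cam('top');P=pts(c,d)
print('table z',np.round(P[[150,200,230,280,300],[350,400,210,400,250]],3))
m=(P[...,2]>.006)&(P[...,2]<.06);m[:100]=0;m[325:]=0
comps(m,P)
cv2.imwrite('pics/crop1.png',cv2.resize(p[125:265,225:415,::-1],None,fx=4,fy=4,interpolation=cv2.INTER_CUBIC))
E
```

```text
table z [[ 0.697  0.126  0.001]
 [ 0.562 -0.001 -0.004]
 [ 0.482  0.484  0.031]
 [ 0.354  0.007 -0.004]
 [ 0.308  0.386  0.001]]
[ 19. 126.] 720 xy [ 772.  1004.7] size [ 48.1 141. ] ang 89.8 z med 31.9
[ 84. 105.] 250 xy [827.2 831.1] size [31.2 62.8] ang 0.6 z med 12.0
[182. 144.] 2182 xy [738.9 538.5] size [241.6 203.7] ang 13.6 z med 24.8
[232. 119.] 532 xy [791.8 429.5] size [146.3  67.4] ang 33.6 z med 17.8
[415. 113.] 237 xy [786.9 -42.4] size [62.5 34.8] ang 67.3 z med 38.5
[475. 116.] 745 xy [ 777.9 -211.5] size [78.2 90.3] ang 38.5 z med 12.7
[367. 113.] 164 xy [787.2  80.5] size [50.5 20.9] ang 87.2 z med 34.9
[179. 118.] 51 xy [791.5 576.7] size [20.8 34.3] ang 20.2 z med 10.5
[263. 141.] 408 xy [721.5 355.6] size [93.3 32.3] ang 27.0 z med 29.1
[297. 139.] 95 xy [722.7 255.7] size [44.3 22.2] ang 87.3 z med 18.2
[261. 183.] 878 xy [606.1 356.6] size [59.7 95.9] ang 19.2 z med 29.8
[462. 211.] 7782 xy [ 530.6 -156. ] size [272.5 204.6] ang 81.9 z med 14.3
[ 70. 182.] 220 xy [607.7 848.8] size [27.7 50.5] ang 42.0 z med 35.0
[123. 184.] 397 xy [605.3 712.9] size [64.1 53.8
[... 306 characters left out ...]
335. 217.] 52 xy [515.9 170. ] size [19.9 20.9] ang 45.0 z med 9.4
[135. 240.] 964 xy [464.2 677.9] size [67.6 96.8] ang 23.2 z med 29.8
[150. 284.] 523 xy [382.8 621.3] size [ 31.  199.7] ang 64.7 z med 23.7
[260. 249.] 538 xy [432.8 365.7] size [73.4 58.1] ang 80.7 z med 26.6
[179. 281.] 492 xy [383.7 558.2] size [ 35.1 174.1] ang 75.6 z med 24.3
[362. 246.] 97 xy [440.  101.1] size [22.3 35.7] ang 28.4 z med 17.5
[309. 254.] 80 xy [422.  236.8] size [ 9.2 60.6] ang 18.1 z med 9.9
[508. 293.] 843 xy [ 319.4 -252.6] size [105.7 101. ] ang 88.5 z med 22.7
[348. 295.] 916 xy [316.6 140. ] size [95.2 57.9] ang 2.2 z med 29.7
[200. 300.] 238 xy [310.1 496.8] size [84.5 27.1] ang 89.2 z med 21.1
```

View pics/crop1.png

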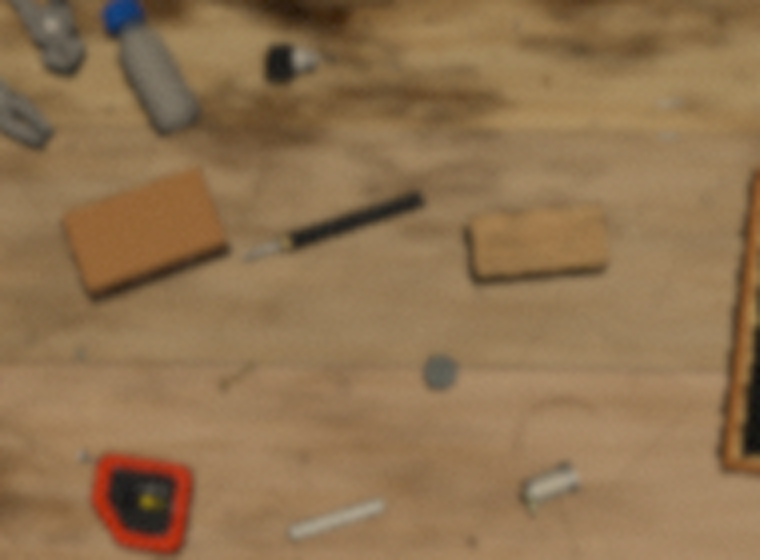

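View pics/scene0.png

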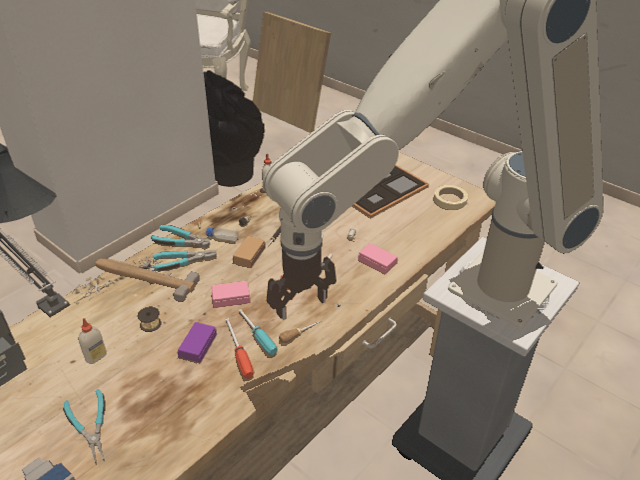

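Identification, with pixels in the top view:
- **Blocks:** (261,183) measures 60x96x30 and is abrasive brown, so it is the sanding block. (359,186) is 41x85 bare wood, so it is the offcut. The pink and purple blocks are decoys.
- **Slim things:** (309,254) is a 61x9 plain tube. (311,180) is 122 mm with a dark handle, so it is the burnisher.
- **Lock:** (363,246) is 22x36 with a flange and tongue, so it is the lock. (297,140) is a black-ended 44 mm part, so it isn't.

Next are the pockets, then the first move.

Run:
```python
from h import *
z=np.load('top.npz');p,d=z['p'],z['d'];c=cam('top');P=pts(c,d)
m=np.zeros((480,640),np.uint8);cv2.fillConvexPoly(m,np.array([[415,172],[512,181],[508,250],[409,240]]),1)
g=p.max(-1).astype(int);sat=g-p.min(-1)
M=(m>0)&(g>75)&(sat<40)
v,u=np.mgrid[:480,:640]
Q=at_z(c,np.c_[u.ravel(),v.ravel()],.011).reshape(480,640,3)
comps(M,Q,60)
# tray foot from depth
t=m*0;n,l,s,cc=cv2.connectedComponentsWithStats(((P[...,2]>.006)&(P[...,2]<.03)&(np.abs(P[...,0]-.53)<.2)&(P[...,1]<-.02)&(P[...,1]>-.32)&(P[...,0]>.4)&(P[...,0]<.67)).astype(np.uint8))
k=1+np.argmax(s[1:,4]);U=Q[l==k][:,:2]*1000
b=cv2.minAreaRect(cv2.convexHull(U.astype(np.float32)));print(b)
from h import R
o=r.get_obs();Qm=R.from_quat(o['tool_rot']).as_matrix()
print('sanding',(np.array([.606,.357,.2])-o['ee_pos'])@Qm/.12, np.degrees(np.arctan2(*Qm[[1,0],1])))
```

```text
[439. 190.] 1022 xy [ 583.8 -100.5] size [106.1  66.1] ang 81.4 z med 11.0
[487. 196.] 396 xy [ 565.7 -223.1] size [57.3 63.6] ang 39.8 z med 11.0
[435. 225.] 240 xy [492.9 -86.4] size [43.6 36.4] ang 81.0 z med 11.0
[484. 231.] 857 xy [ 474.2 -209. ] size [83.2 68. ] ang 81.4 z med 11.0
((529.9772338867188, -154.69390869140625), (271.4442138671875, 204.274169921875), 81.91584014892578)
sanding [-3.87649431 -0.80715401  0.25616354] 71.9015699065843
```

drive_tool(deltas=[{"tx":-0.4,"ty":-0.1,"tz":0,"twist":0,"gripper":1},{"tx":-0.75,"ty":-0.2,"tz":0,"twist":0,"gripper":1},{"tx":-0.97,"ty":-0.2,"tz":0,"twist":0,"gripper":1},{"tx":-0.97,"ty":-0.2,"tz":0,"twist":0,"gripper":1}])

```text
clock: 0.43
ee_pos: [0.3017, 0.532, 0.2303]
tool_rot: [0.159, 0.987, -0.001, 0.001]
contact_force: [0.8, 0.7, 0.2]
width: 0.0851
```

drive_tool(deltas=[{"tx":-0.4,"ty":-0.1,"tz":0,"twist":0,"gripper":1},{"tx":-0.75,"ty":-0.2,"tz":0,"twist":0,"gripper":1},{"tx":-0.97,"ty":-0.2,"tz":0,"twist":0,"gripper":1},{"tx":-0.97,"ty":-0.2,"tz":0,"twist":0,"gripper":1}])

```text
clock: 0.77
ee_pos: [0.41, 0.4698, 0.2305]
tool_rot: [0.161, 0.987, -0.001, 0.002]
contact_force: [0.6, 0.2, -0.2]
width: 0.0856
```

drive_tool(deltas=[{"tx":-0.4,"ty":-0.1,"tz":0,"twist":0,"gripper":1},{"tx":-0.75,"ty":-0.2,"tz":0,"twist":0,"gripper":1},{"tx":-0.97,"ty":-0.2,"tz":0,"twist":0,"gripper":1},{"tx":-0.97,"ty":-0.2,"tz":0,"twist":0,"gripper":1}])

```text
clock: 1.1
ee_pos: [0.5182, 0.407, 0.2309]
tool_rot: [0.163, 0.987, -0.001, 0.003]
contact_force: [-0.6, -0.2, -0.1]
width: 0.0851
```

drive_tool(deltas=[{"tx":-0.4,"ty":-0.1,"tz":0.1,"twist":0.1,"gripper":1},{"tx":-0.75,"ty":-0.2,"tz":0.3,"twist":0.2,"gripper":1},{"tx":-0.97,"ty":-0.2,"tz":0.5,"twist":0.3,"gripper":1},{"tx":-0.97,"ty":-0.2,"tz":0.5,"twist":0.4,"gripper":1},{"tx":-0.97,"ty":-0.2,"tz":0.5,"twist":0.5,"gripper":1},{"tx":-0.97,"ty":-0.2,"tz":0.5,"twist":0.585,"gripper":1},{"tx":-0.97,"ty":-0.2,"tz":0.5,"twist":0.585,"gripper":1},{"tx":-0.97,"ty":-0.2,"tz":0.5,"twist":0.585,"gripper":1},{"tx":-0.97,"ty":-0.2,"tz":0.5,"twist":0.585,"gripper":1},{"tx":-0.97,"ty":-0.2,"tz":0.5,"twist":0.585,"gripper":1},{"tx":-0.97,"ty":-0.2,"tz":0.5,"twist":0.585,"gripper":1}])

```text
clock: 2.02
ee_pos: [0.6208, 0.3468, 0.1715]
tool_rot: [0.583, 0.812, 0.0, 0.003]
contact_force: [-0.2, -0.0, -0.2]
width: 0.0852
```

```bash
cat >> h.py <<'E'
def wrist(name,zlo=.005,zhi=.06,amin=150):
    o=r.get_obs();p,d=r.read_camera('wrist');c=cam('wrist',o);np.savez('w.npz',p=p,d=d,pos=o['ee_pos'],rot=o['tool_rot'])
    cv2.imwrite(f'pics/{name}.png',p[:,:,::-1])
    P=pts(c,d);comps((P[...,2]>zlo)&(P[...,2]<zhi)&(d>0),P,amin);return o,p,d,c,P
def go(x,y,z,yang=None):
    o=r.get_obs();Q=R.from_quat(o['tool_rot']).as_matrix()
    a=np.degrees(np.arctan2(Q[1,1],Q[0,1]))
    print('t',round(o['clock'],2),'pos',np.round(o['ee_pos'],4),'yang',round(a,2),'tiltz',np.round(Q[:,2],4),'w',round(o['width'],4),'F',np.round(o['contact_force'],1))
    print('  units',np.round((np.array([x,y,z])-o['ee_pos'])@Q/.12,3), '' if yang is None else 'twist %.3f'%(((a-yang+90)%180-90)/90))
E
python3 - <<'E'
from h import *
go(.606,.357,.01,19.2);o,p,d,c,P=wrist('w1');print(np.median(P[...,2]))
E
```

```text
t 2.02 pos [0.6208 0.3468 0.1715] yang 18.64 tiltz [ 0.0057 -0.0036 -1.    ] w 0.0852 F [-0.2 -0.  -0.2]
  units [ 0.127 -0.095  1.345] twist -0.006
[231.   9.] 734 xy [521.8 466.7] size [31.7 11.1] ang 30.1 z med 21.9
[524.  77.] 9032 xy [722.  499.4] size [175.9  63.9] ang 41.2 z med 16.3
[ 81. 119.] 7833 xy [432.7 367.5] size [73.8 58.4] ang 80.5 z med 27.2
[559. 174.] 7379 xy [786.3 426.2] size [136.5  75.3] ang 31.2 z med 18.2
[307. 196.] 9481 xy [606.9 359.4] size [57.  95.8] ang 19.8 z med 30.6
[441. 245.] 4518 xy [720.6 358. ] size [91.6 32.3] ang 28.2 z med 29.3
[ 52. 260.] 937 xy [422.2 238.4] size [10.3 62.5] ang 16.8 z med 9.6
[544. 267.] 260 xy [816.8 363.1] size [ 7.1 33.9] ang 52.2 z med 7.1
[270. 331.] 1590 xy [611.9 239. ] size [ 13. 125.] ang 17.6 z med 11.9
[401. 338.] 889 xy [720.8 258.2] size [47.5 22.7] ang 82.4 z med 18.5
[220. 415.] 1376 xy [593.5 138.1] size [40.  25.6] ang 4.9 z med 24.4
0.0009565512114775021
```

View pics/w1.png

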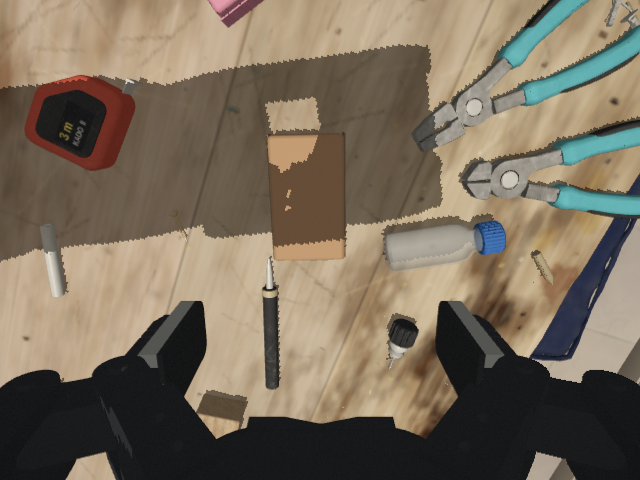

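The wrist view shows the sanding block at (307,196), measured 57.0x95.8 at z 30.6, which matches the description. The burnisher tip at (269,260) lies off its end, clear of the fingers. Going over it and down.

Run:
```python
from h import *
go(.6069,.3594,.06,19.8)
```

```text
t 2.07 pos [0.6208 0.3468 0.1716] yang 18.63 tiltz [ 0.0058 -0.0035 -1.    ] w 0.0852 F [-0.6  0.5 -0.3]
  units [ 0.142 -0.081  0.929] twist -0.013
```

drive_tool(deltas=[{"tx":0.14,"ty":-0.08,"tz":0.2,"twist":-0.013,"gripper":1},{"tx":0.142,"ty":-0.081,"tz":0.5,"twist":-0.013,"gripper":1},{"tx":0.142,"ty":-0.081,"tz":0.8,"twist":-0.013,"gripper":1},{"tx":0.142,"ty":-0.081,"tz":0.929,"twist":-0.013,"gripper":1},{"tx":0.142,"ty":-0.081,"tz":0.929,"twist":-0.013,"gripper":1},{"tx":0.142,"ty":-0.081,"tz":0.929,"twist":-0.013,"gripper":1},{"tx":0.142,"ty":-0.081,"tz":0.929,"twist":-0.013,"gripper":1}])

```text
clock: 2.65
ee_pos: [0.6083, 0.3601, 0.062]
tool_rot: [0.575, 0.818, 0.002, 0.004]
contact_force: [0.3, 0.1, 0.8]
width: 0.0857
```

Run:
```python
from h import *
go(.6069,.3594,.01,19.8)
```

```text
t 2.65 pos [0.6083 0.3601 0.062 ] yang 19.8 tiltz [ 0.0084 -0.002  -1.    ] w 0.0857 F [0.3 0.1 0.8]
  units [ 0.001 -0.016  0.433] twist -0.000
```

drive_tool(deltas=[{"tx":0,"ty":-0.016,"tz":0.2,"twist":0,"gripper":1},{"tx":0,"ty":-0.016,"tz":0.433,"twist":0,"gripper":1},{"tx":0,"ty":-0.016,"tz":0.433,"twist":0,"gripper":1},{"tx":0,"ty":-0.016,"tz":0.433,"twist":0,"gripper":1},{"tx":0,"ty":-0.016,"tz":0.433,"twist":0,"gripper":0.5},{"tx":0,"ty":-0.016,"tz":0.433,"twist":0,"gripper":0.4},{"tx":0,"ty":-0.016,"tz":0.433,"twist":0,"gripper":0.4},{"tx":0,"ty":-0.016,"tz":0.433,"twist":0,"gripper":0.4},{"tx":0,"ty":-0.016,"tz":0.433,"twist":0,"gripper":0.4},{"tx":0,"ty":-0.016,"tz":0.433,"twist":0,"gripper":0.4},{"tx":0,"ty":-0.016,"tz":0.433,"twist":0,"gripper":0.4}])

```text
clock: 3.57
ee_pos: [0.6085, 0.3602, 0.0127]
tool_rot: [0.575, 0.818, 0.003, 0.005]
contact_force: [-0.3, 0.2, 7.2]
width: 0.0531
```

Run:
```python
from h import *
go(.5838,-.1005,.12,-8.6)
```

```text
t 3.57 pos [0.6085 0.3602 0.0127] yang 19.8 tiltz [ 1.180e-02 -1.000e-04 -9.999e-01] w 0.0531 F [-0.3  0.2  7.2]
  units [-3.547 -1.484 -0.896] twist 0.316
```

drive_tool(deltas=[{"tx":0,"ty":0,"tz":-0.15,"twist":0,"gripper":0.4},{"tx":0,"ty":0,"tz":-0.4,"twist":0,"gripper":0.4},{"tx":0,"ty":0,"tz":-0.7,"twist":0,"gripper":0.4},{"tx":0,"ty":0,"tz":-0.95,"twist":0,"gripper":0.4},{"tx":0,"ty":0,"tz":-0.95,"twist":0,"gripper":0.4},{"tx":0,"ty":0,"tz":-0.95,"twist":0,"gripper":0.4}])

```text
clock: 4.07
ee_pos: [0.6087, 0.3612, 0.1304]
tool_rot: [0.575, 0.818, 0.006, 0.006]
contact_force: [-0.3, 0.7, -1.8]
width: 0.0534
```

Run:
```python
from h import *
go(.5838,-.1005,.13,-8.6)
o,p,d,c,P=wrist('w2',zlo=.06,zhi=.2)
```

```text
t 4.07 pos [0.6087 0.3612 0.1304] yang 19.8 tiltz [ 0.0169  0.0028 -0.9999] w 0.0534 F [-0.3  0.7 -1.8]
  units [-3.55  -1.499 -0.011] twist 0.316
[318. 335.] 62337 xy [608.2 365. ] size [102.4 101.9] ang 65.8 z med 148.8
```

View pics/w2.png

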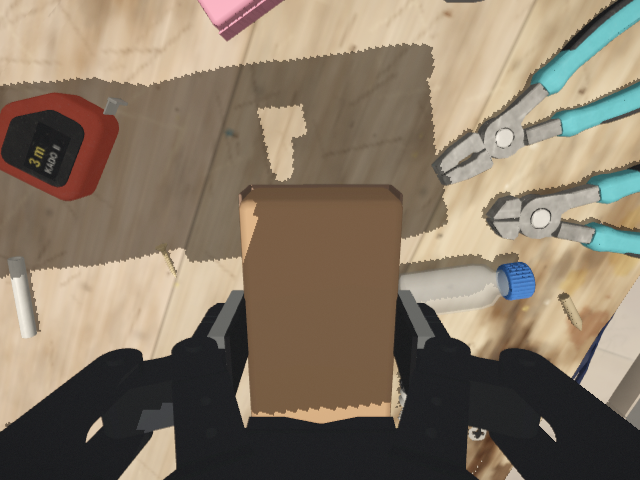

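The block is held level. The tool's tilt creeps about 0.2° per call, so I'll check whether that is unsettled motion or a steady bias.

drive_tool(deltas=[{"tx":0,"ty":0,"tz":0,"twist":0,"gripper":0.4},{"tx":0,"ty":0,"tz":0,"twist":0,"gripper":0.4},{"tx":0,"ty":0,"tz":0,"twist":0,"gripper":0.4},{"tx":0,"ty":0,"tz":0,"twist":0,"gripper":0.4},{"tx":0,"ty":0,"tz":0,"twist":0,"gripper":0.4},{"tx":0,"ty":0,"tz":0,"twist":0,"gripper":0.4}])

```text
clock: 4.62
ee_pos: [0.6073, 0.3603, 0.1275]
tool_rot: [0.575, 0.818, 0.004, 0.005]
contact_force: [0.2, -0.3, -0.7]
width: 0.0536
```

Run:
```python
from h import *
go(.5838,-.1005,.13,-8.6);print(r.get_obs()['joint_positions'])
```

```text
t 4.62 pos [0.6073 0.3603 0.1275] yang 19.8 tiltz [ 1.280e-02  5.000e-04 -9.999e-01] w 0.0536 F [ 0.2 -0.3 -0.7]
  units [-3.547 -1.484 -0.025] twist 0.316
[ 0.52119788  0.65026101  1.50469993 -0.00719022  0.97527341  0.17969352]
```

drive_tool(deltas=[{"tx":-0.3,"ty":-0.12,"tz":0,"twist":0,"gripper":0.4},{"tx":-0.6,"ty":-0.25,"tz":0,"twist":0,"gripper":0.4},{"tx":-0.887,"ty":-0.371,"tz":0,"twist":0,"gripper":0.4},{"tx":-0.887,"ty":-0.371,"tz":0,"twist":0,"gripper":0.4},{"tx":-0.887,"ty":-0.371,"tz":0,"twist":0,"gripper":0.4}])

```text
clock: 5.03
ee_pos: [0.6015, 0.2431, 0.1274]
tool_rot: [0.576, 0.817, 0.004, 0.005]
contact_force: [-0.2, 1.0, -0.5]
width: 0.0533
```

drive_tool(deltas=[{"tx":-0.3,"ty":-0.12,"tz":0,"twist":0,"gripper":0.4},{"tx":-0.6,"ty":-0.25,"tz":0,"twist":0,"gripper":0.4},{"tx":-0.887,"ty":-0.371,"tz":0,"twist":0,"gripper":0.4},{"tx":-0.887,"ty":-0.371,"tz":0,"twist":0,"gripper":0.4},{"tx":-0.887,"ty":-0.371,"tz":0,"twist":0,"gripper":0.4}])

```text
clock: 5.45
ee_pos: [0.5957, 0.127, 0.1275]
tool_rot: [0.577, 0.817, 0.004, 0.005]
contact_force: [-0.3, 0.6, -1.0]
width: 0.0531
```

drive_tool(deltas=[{"tx":-0.3,"ty":-0.12,"tz":0,"twist":0,"gripper":0.4},{"tx":-0.6,"ty":-0.25,"tz":0,"twist":0,"gripper":0.4},{"tx":-0.887,"ty":-0.371,"tz":0,"twist":0,"gripper":0.4},{"tx":-0.887,"ty":-0.371,"tz":0,"twist":0,"gripper":0.4},{"tx":-0.887,"ty":-0.371,"tz":0,"twist":0,"gripper":0.4}])

```text
clock: 5.87
ee_pos: [0.5901, 0.0117, 0.1275]
tool_rot: [0.578, 0.816, 0.004, 0.005]
contact_force: [-0.7, 0.9, -0.2]
width: 0.0535
```

drive_tool(deltas=[{"tx":-0.3,"ty":-0.12,"tz":0,"twist":0.06,"gripper":0.4},{"tx":-0.6,"ty":-0.25,"tz":0,"twist":0.13,"gripper":0.4},{"tx":-0.887,"ty":-0.371,"tz":0,"twist":0.2,"gripper":0.4},{"tx":-0.887,"ty":-0.371,"tz":0,"twist":0.26,"gripper":0.4},{"tx":-0.887,"ty":-0.371,"tz":0,"twist":0.316,"gripper":0.4},{"tx":-0.887,"ty":-0.371,"tz":0,"twist":0.316,"gripper":0.4},{"tx":-0.887,"ty":-0.371,"tz":0,"twist":0.316,"gripper":0.4},{"tx":-0.887,"ty":-0.371,"tz":0,"twist":0.316,"gripper":0.4},{"tx":-0.887,"ty":-0.371,"tz":0,"twist":0.316,"gripper":0.4},{"tx":-0.887,"ty":-0.371,"tz":0,"twist":0.316,"gripper":0.4}])

```text
clock: 6.7
ee_pos: [0.5837, -0.1026, 0.1273]
tool_rot: [0.76, 0.65, 0.006, 0.004]
contact_force: [-0.1, -0.5, -1.0]
width: 0.0533
```

Run:
```python
from h import *
go(.5838,-.1005,.05,-8.6)
o,p,d,c,P=wrist('w3',zlo=.06,zhi=.2)
```

```text
t 6.7 pos [ 0.5837 -0.1026  0.1273] yang -8.91 tiltz [ 0.0137  0.001  -0.9999] w 0.0533 F [-0.1 -0.5 -1. ]
  units [ 0.015 -0.01   0.644] twist -0.003
[319. 338.] 65145 xy [583.7 -98.5] size [103.2 101.6] ang 34.3 z med 146.0
```

View pics/w3.png

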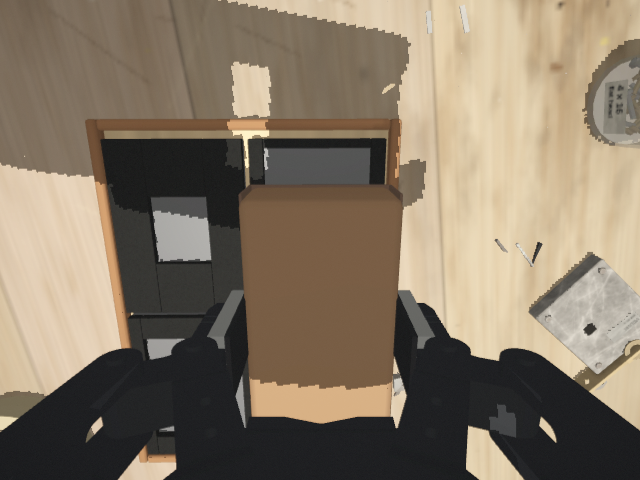

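```bash
cat >> h.py <<'E'
def load():
    z=np.load('w.npz');o=dict(ee_pos=z['pos'],tool_rot=z['rot']);c=cam('wrist',o);return o,z['p'],z['d'],c,pts(c,z['d'])
E
python3 - <<'E'
from h import *
o,p,d,c,P=load();Q=R.from_quat(o['tool_rot']).as_matrix()
T=(P-o['ee_pos'])@Q*1000
hsv=cv2.cvtColor(p,cv2.COLOR_RGB2HSV)
b=(hsv[...,1]>80)&(hsv[...,0]<20)&(P[...,2]>.08)&(d>0)
print('block tool zrange',np.percentile(T[b][:,2],[1,50,99]))
top=b&(T[...,2]<np.percentile(T[b][:,2],50)+4)
t=T[top];print('x',np.percentile(t[:,0],[.5,99.5]),'y',np.percentile(t[:,1],[.5,99.5]))
for r0 in (210,250,280):print(r0,T[r0][top[r0]][[0,-1],:].round(1))
# far edge slope
cols=np.arange(260,390,10);e=np.array([T[np.where(top[:,u])[0][0],u] for u in cols]);print('far edge',e[:,0].round(1))
# tray: lock pocket & tops
m=np.zeros((480,640),bool);m[175:280,135:225]=1
fl=m&(P[...,2]>.006)&(P[...,2]<.0142)&(d>0);print('z tops',np.median(P[150:190,110:140,2]))
comps(fl,P,100)
m=np.zeros((480,640),bool);m[135:300,95:395]=1
comps(m&(P[...,2]>.006)&(P[...,2]<.0142),P,100)
E
```

```text
block tool zrange [-19.36164535 -17.84497075  11.52811984]
x [-37.94533075  47.28922148] y [-26.1584498   27.31655497]
210 [[ 43.5 -26.7 -15.4]
 [ 43.5  27.9 -15.1]]
250 [[ 29.7 -26.6 -16.3]
 [ 29.9  27.3 -16.9]]
280 [[ 18.5 -26.6 -15.8]
 [ 18.4  27.9 -15.4]]
far edge [47.3 47.4 47.3 47.5 47.3 47.3 47.4 47.5 47.5 47.5 47.3 47.5 47.3]
z tops 0.017837758095866574
[181. 229.] 3586 xy [491.7 -85.8] size [45.8 37.7] ang 81.2 z med 11.8
[109. 214.] 555 xy [446.1 -72.8] size [114.   4.] ang 81.0 z med 13.2
[244. 163.] 123 xy [543.  -47.6] size [34.1  4. ] ang 85.9 z med 7.0
[389. 159.] 221 xy [638.3 -61.5] size [32.3  4.9] ang 83.9 z med 11.7
[317. 166.] 3900 xy [590.2 -57.9] size [23.7 69.6] ang 81.1 z med 11.7
[181. 229.] 3586 xy [491.7 -85.8] size [45.8 37.7] ang 81.2 z med 11.8
```

Run:
```python
from h import *
go(.5828,-.1000,.045,-8.8)
```

```text
t 6.75 pos [ 0.5836 -0.1028  0.1273] yang -8.94 tiltz [ 1.370e-02  9.000e-04 -9.999e-01] w 0.0534 F [-0.1  0.5 -0.7]
  units [ 0.02  -0.019  0.686] twist -0.002
```

drive_tool(deltas=[{"tx":0.02,"ty":-0.02,"tz":0.15,"twist":-0.002,"gripper":0.4},{"tx":0.02,"ty":-0.02,"tz":0.35,"twist":-0.002,"gripper":0.4},{"tx":0.02,"ty":-0.02,"tz":0.55,"twist":-0.002,"gripper":0.4},{"tx":0.02,"ty":-0.02,"tz":0.686,"twist":-0.002,"gripper":0.4},{"tx":0.02,"ty":-0.02,"tz":0.686,"twist":-0.002,"gripper":0.4},{"tx":0.02,"ty":-0.02,"tz":0.686,"twist":-0.002,"gripper":0.4},{"tx":0.02,"ty":-0.02,"tz":0.686,"twist":-0.002,"gripper":0.4},{"tx":0.02,"ty":-0.02,"tz":0.686,"twist":-0.002,"gripper":0.4}])

```text
clock: 7.42
ee_pos: [0.5838, -0.1002, 0.0464]
tool_rot: [0.759, 0.651, 0.006, 0.005]
contact_force: [0.8, 0.4, -1.0]
width: 0.054
```

Run:
```python
from h import *
go(.5828,-.1000,.0235,-8.8)
```

```text
t 7.42 pos [ 0.5838 -0.1002  0.0464] yang -8.75 tiltz [ 1.600e-02  5.000e-04 -9.999e-01] w 0.054 F [ 0.8  0.4 -1. ]
  units [-0.    -0.011  0.19 ] twist 0.001
```

drive_tool(deltas=[{"tx":0,"ty":-0.011,"tz":0.07,"twist":0,"gripper":0.4},{"tx":0,"ty":-0.011,"tz":0.14,"twist":0,"gripper":0.4},{"tx":0,"ty":-0.011,"tz":0.2,"twist":0,"gripper":0.4},{"tx":0,"ty":-0.011,"tz":0.2,"twist":0,"gripper":0.4},{"tx":0,"ty":-0.011,"tz":0.2,"twist":0,"gripper":0.4},{"tx":0,"ty":-0.011,"tz":0.2,"twist":0,"gripper":0.4},{"tx":0,"ty":-0.011,"tz":0.2,"twist":0,"gripper":0.4}])

```text
clock: 8.0
ee_pos: [0.5832, -0.1, 0.0223]
tool_rot: [0.759, 0.651, 0.006, 0.005]
contact_force: [0.8, 0.5, 3.1]
width: 0.0534
```

Run:
```python
from h import *
go(.5828,-.1000,.0235,-8.8)
```

```text
t 8.0 pos [ 0.5832 -0.1     0.0223] yang -8.76 tiltz [ 1.670e-02  5.000e-04 -9.999e-01] w 0.0534 F [0.8 0.5 3.1]
  units [-0.001 -0.003 -0.01 ] twist 0.000
```

Contact at 3 N, seated. Release and lift.

drive_tool(deltas=[{"tx":0,"ty":0,"tz":0,"twist":0,"gripper":0.72},{"tx":0,"ty":0,"tz":0,"twist":0,"gripper":0.78},{"tx":0,"ty":0,"tz":0,"twist":0,"gripper":0.78},{"tx":0,"ty":0,"tz":0,"twist":0,"gripper":0.78},{"tx":0,"ty":0,"tz":-0.15,"twist":0,"gripper":0.78},{"tx":0,"ty":0,"tz":-0.4,"twist":0,"gripper":0.78},{"tx":0,"ty":0,"tz":-0.7,"twist":0,"gripper":0.78},{"tx":0,"ty":0,"tz":-0.97,"twist":0,"gripper":1},{"tx":0,"ty":0,"tz":-0.97,"twist":0,"gripper":1},{"tx":0,"ty":0,"tz":-0.97,"twist":0,"gripper":1}])

```text
clock: 8.83
ee_pos: [0.5826, -0.1003, 0.1408]
tool_rot: [0.759, 0.651, 0.008, 0.007]
contact_force: [-0.1, 0.4, -0.2]
width: 0.0856
```

Run:
```python
from h import *
go(.432,.367,.14,-9)
o,p,d,c,P=wrist('w4',zlo=.03,zhi=.06)
m=np.zeros((480,640),bool);m[100:320,60:420]=1
comps(m&(P[...,2]>.006)&(P[...,2]<.0142),P,100)
```

```text
t 8.83 pos [ 0.5826 -0.1003  0.1408] yang -8.75 tiltz [ 2.100e-02 -4.000e-04 -9.998e-01] w 0.0856 F [-0.1  0.4 -0.2]
  units [ 3.658 -1.833 -0.021] twist 0.003
[621. 110.] 3068 xy [780.8 -49.5] size [56.  25.6] ang 89.5 z med 43.4
[318. 232.] 12017 xy [ 583.5 -100.1] size [96.2 57.6] ang 81.2 z med 41.6
[127. 189.] 1065 xy [450.7 -66.6] size [157.1  62.3] ang 58.0 z med 13.1
[384. 215.] 942 xy [ 632.6 -109. ] size [148.3  15.7] ang 84.5 z med 12.8
[357. 134.] 107 xy [620.8 -39.9] size [21.4  8. ] ang 1.0 z med 6.8
[251. 210.] 306 xy [538.  -86.4] size [101.4   3.3] ang 81.2 z med 6.9
[316. 197.] 2491 xy [583.6 -99.9] size [108.9  69.6] ang 81.2 z med 11.7
[187. 227.] 3249 xy [491.7 -86. ] size [45.7 37.4] ang 81.5 z med 11.8
[235. 308.] 194 xy [ 508.1 -157.7] size [15.8 42.1] ang 88.9 z med 10.3
[315. 307.] 361 xy [ 573.5 -164. ] size [ 4.  90.7] ang 80.7 z med 10.5
[157. 308.] 114 xy [ 452.7 -144.3] size [ 2.  26.1] ang 81.4 z med 10.3
```

View pics/w4.png

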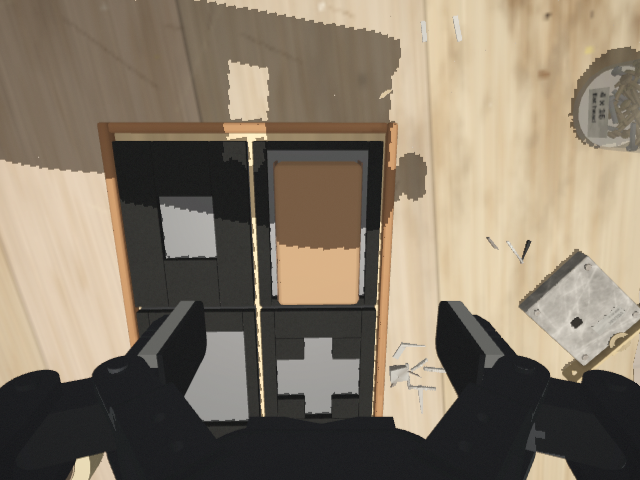

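The sanding block is seated at (583.5,-100.1), 81.2°, in a pocket at (583.6,-99.9), 81.2°. Its top is at 41.6 mm, so it lies flat. Next is the measure.

drive_tool(deltas=[{"tx":0.3,"ty":-0.15,"tz":0,"twist":0,"gripper":1},{"tx":0.6,"ty":-0.3,"tz":0,"twist":0,"gripper":1},{"tx":0.89,"ty":-0.45,"tz":0,"twist":0,"gripper":1},{"tx":0.89,"ty":-0.45,"tz":0,"twist":0,"gripper":1},{"tx":0.89,"ty":-0.45,"tz":0,"twist":0,"gripper":1}])

```text
clock: 9.3
ee_pos: [0.5423, 0.0154, 0.1367]
tool_rot: [0.758, 0.652, 0.005, 0.004]
contact_force: [0.6, -0.8, 0.1]
width: 0.0854
```

drive_tool(deltas=[{"tx":0.3,"ty":-0.15,"tz":0,"twist":0,"gripper":1},{"tx":0.6,"ty":-0.3,"tz":0,"twist":0,"gripper":1},{"tx":0.89,"ty":-0.45,"tz":0,"twist":0,"gripper":1},{"tx":0.89,"ty":-0.45,"tz":0,"twist":0,"gripper":1},{"tx":0.89,"ty":-0.45,"tz":0,"twist":0,"gripper":1}])

```text
clock: 9.72
ee_pos: [0.5042, 0.1298, 0.1352]
tool_rot: [0.757, 0.653, 0.005, 0.004]
contact_force: [0.2, -0.1, 0.2]
width: 0.0855
```

drive_tool(deltas=[{"tx":0.3,"ty":-0.15,"tz":0,"twist":0,"gripper":1},{"tx":0.6,"ty":-0.3,"tz":0,"twist":0,"gripper":1},{"tx":0.89,"ty":-0.45,"tz":0,"twist":0,"gripper":1},{"tx":0.89,"ty":-0.45,"tz":0,"twist":0,"gripper":1},{"tx":0.89,"ty":-0.45,"tz":0,"twist":0,"gripper":1}])

```text
clock: 10.13
ee_pos: [0.4667, 0.2435, 0.1341]
tool_rot: [0.756, 0.654, 0.004, 0.004]
contact_force: [0.9, -0.4, -0.4]
width: 0.0851
```

drive_tool(deltas=[{"tx":0.3,"ty":-0.15,"tz":0,"twist":0,"gripper":1},{"tx":0.6,"ty":-0.3,"tz":0,"twist":0,"gripper":1},{"tx":0.89,"ty":-0.45,"tz":0,"twist":0,"gripper":1},{"tx":0.89,"ty":-0.45,"tz":0,"twist":0,"gripper":1},{"tx":0.89,"ty":-0.45,"tz":0,"twist":0,"gripper":1},{"tx":0.89,"ty":-0.45,"tz":0,"twist":0,"gripper":1},{"tx":0.89,"ty":-0.45,"tz":0,"twist":0,"gripper":1}])

```text
clock: 10.72
ee_pos: [0.4295, 0.3548, 0.1332]
tool_rot: [0.757, 0.653, 0.004, 0.004]
contact_force: [0.5, -0.6, -0.3]
width: 0.0855
```

Run:
```python
from h import *
go(.4307,.3557,.05,-9.5)
o,p,d,c,P=wrist('w5')
```

```text
t 10.72 pos [0.4295 0.3548 0.1332] yang -8.44 tiltz [ 0.0113 -0.0019 -0.9999] w 0.0855 F [ 0.5 -0.6 -0.3]
  units [0.009 0.001 0.693] twist 0.012
[82. 42.] 2827 xy [296.8 479.1] size [85.1 23.9] ang 70.2 z med 17.8
[410.  19.] 3691 xy [499.  473.3] size [28.6 65.4] ang 79.7 z med 29.9
[322. 223.] 7303 xy [432.  367.5] size [73.8 58. ] ang 80.8 z med 27.2
[568. 330.] 1657 xy [608.3 248. ] size [ 13.  107.2] ang 18.0 z med 11.3
[330. 369.] 840 xy [421.6 238.4] size [ 9.7 62.4] ang 16.9 z med 9.5
[549. 468.] 931 xy [589.4 127.6] size [31.1 45.1] ang 5.0 z med 28.4
```

View pics/w5.png

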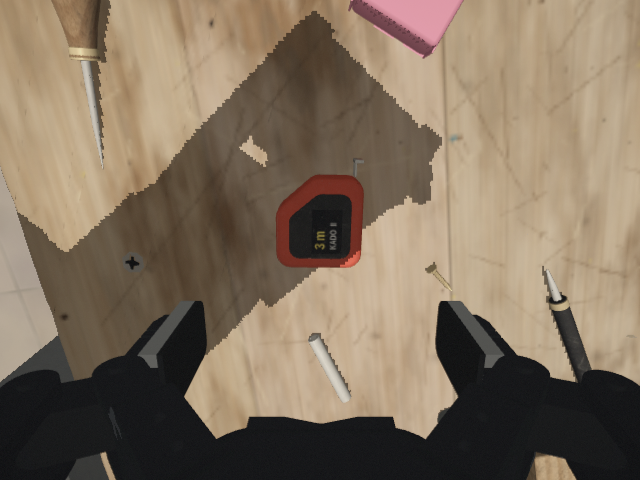

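The measure is at (322,223), measured 73.8x58.0, with the hook upper right. The left side is straight only over rows 215–262, so I grip 13 mm toward that end.

drive_tool(deltas=[{"tx":0,"ty":0.003,"tz":0.2,"twist":0.0085,"gripper":1},{"tx":0,"ty":0.003,"tz":0.4,"twist":0.0085,"gripper":1},{"tx":0,"ty":0.003,"tz":0.6,"twist":0.0085,"gripper":1},{"tx":0,"ty":0.003,"tz":0.6,"twist":0.0085,"gripper":1},{"tx":0,"ty":0.003,"tz":0.6,"twist":0.0085,"gripper":1},{"tx":0,"ty":0.003,"tz":0.6,"twist":0.0085,"gripper":1},{"tx":0,"ty":0.003,"tz":0.6,"twist":0.0085,"gripper":1}])

```text
clock: 11.35
ee_pos: [0.4318, 0.3551, 0.0628]
tool_rot: [0.762, 0.648, 0.005, 0.004]
contact_force: [-0.1, 0.4, 0.2]
width: 0.0854
```

Run:
```python
from h import *
go(.4299,.3547,.0095,-9.2)
```

```text
t 11.35 pos [0.4318 0.3551 0.0628] yang -9.25 tiltz [ 1.330e-02 -2.000e-04 -9.999e-01] w 0.0854 F [-0.1  0.4  0.2]
  units [-0.006 -0.021  0.444] twist -0.001
```

drive_tool(deltas=[{"tx":-0.006,"ty":-0.025,"tz":0.2,"twist":0,"gripper":1},{"tx":-0.006,"ty":-0.025,"tz":0.35,"twist":0,"gripper":1},{"tx":-0.006,"ty":-0.025,"tz":0.445,"twist":0,"gripper":1},{"tx":-0.006,"ty":-0.025,"tz":0.445,"twist":0,"gripper":1},{"tx":-0.006,"ty":-0.025,"tz":0.445,"twist":0,"gripper":1},{"tx":-0.006,"ty":-0.025,"tz":0.445,"twist":0,"gripper":0.6},{"tx":-0.006,"ty":-0.025,"tz":0.445,"twist":0,"gripper":0.4},{"tx":-0.006,"ty":-0.025,"tz":0.445,"twist":0,"gripper":0.4},{"tx":-0.006,"ty":-0.025,"tz":0.445,"twist":0,"gripper":0.4},{"tx":-0.006,"ty":-0.025,"tz":0.445,"twist":0,"gripper":0.4},{"tx":-0.006,"ty":-0.025,"tz":0.445,"twist":0,"gripper":0.4}])

```text
clock: 12.27
ee_pos: [0.43, 0.3554, 0.011]
tool_rot: [0.762, 0.648, 0.006, 0.004]
contact_force: [-1.7, -1.2, 9.5]
width: 0.0544
```

drive_tool(deltas=[{"tx":0,"ty":0,"tz":-0.15,"twist":0,"gripper":0.4},{"tx":0,"ty":0,"tz":-0.4,"twist":0,"gripper":0.4},{"tx":0,"ty":0,"tz":-0.7,"twist":0,"gripper":0.4},{"tx":0,"ty":0,"tz":-0.95,"twist":0,"gripper":0.4},{"tx":0,"ty":0,"tz":-0.95,"twist":0,"gripper":0.4},{"tx":0,"ty":0,"tz":-0.95,"twist":0,"gripper":0.4},{"tx":0,"ty":0,"tz":-0.95,"twist":0,"gripper":0.4}])

```text
clock: 12.85
ee_pos: [0.4279, 0.3549, 0.1249]
tool_rot: [0.762, 0.648, 0.006, 0.004]
contact_force: [0.1, 0.5, -1.6]
width: 0.0543
```

```bash
cat >> h.py <<'E'
def held(rows=None):
    o,p,d,c,P=load();Q=R.from_quat(o['tool_rot']).as_matrix();T=(P-o['ee_pos'])@Q*1000
    return p,d,P,T
E
python3 - <<'E'
from h import *
go(.4727,-.2085,.13,-8.8)
o,p,d,c,P=wrist('w6',zlo=.08,zhi=.2)
p,d,P,T=held();h=cv2.cvtColor(p,cv2.COLOR_RGB2HSV)
m=((h[...,0]<8)|(h[...,0]>172))&(h[...,1]>120)&(P[...,2]>.08)
t=T[m];print('red x',np.percentile(t[:,0],[.5,99.5]),'y',np.percentile(t[:,1],[.5,99.5]),'z',np.percentile(t[:,2],[2,50,98]))
E
```

```text
t 12.85 pos [0.4279 0.3549 0.1249] yang -9.25 tiltz [ 1.460e-02  8.000e-04 -9.999e-01] w 0.0543 F [ 0.1  0.5 -1.6]
  units [-4.574  1.124 -0.041] twist -0.005
[321. 350.] 55575 xy [428.8 357.7] size [121.   67.6] ang 13.9 z med 164.3
[275. 420.] 357 xy [420.3 366.6] size [ 1.9 13.2] ang 80.9 z med 199.2
[366. 420.] 275 xy [437.6 363.5] size [ 2.  13.9] ang 83.5 z med 199.2
red x [-22.25990016  38.14640467] y [-26.55738435  28.59741009] z [-16.84574607 -15.10827376   3.010292  ]
```

View pics/w6.png

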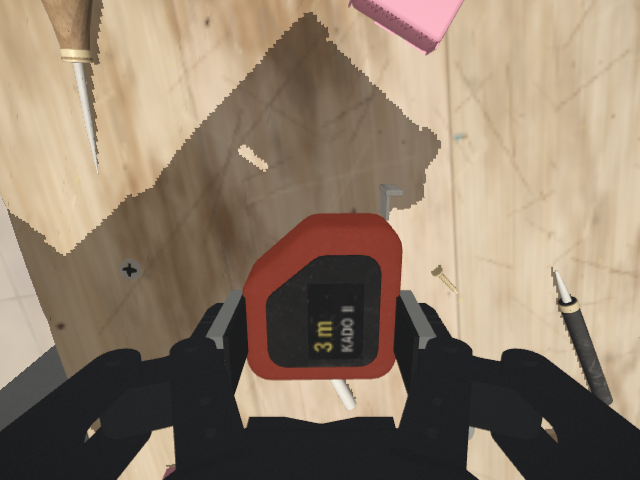

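drive_tool(deltas=[{"tx":-0.3,"ty":0.08,"tz":0,"twist":0,"gripper":0.4},{"tx":-0.6,"ty":0.15,"tz":0,"twist":0,"gripper":0.4},{"tx":-0.937,"ty":0.223,"tz":0,"twist":0,"gripper":0.4},{"tx":-0.937,"ty":0.223,"tz":0,"twist":0,"gripper":0.4},{"tx":-0.937,"ty":0.223,"tz":0,"twist":0,"gripper":0.4}])

```text
clock: 13.32
ee_pos: [0.4348, 0.2369, 0.1227]
tool_rot: [0.763, 0.646, 0.003, 0.004]
contact_force: [-0.4, -0.0, -2.2]
width: 0.0547
```

drive_tool(deltas=[{"tx":-0.3,"ty":0.08,"tz":0,"twist":0,"gripper":0.4},{"tx":-0.6,"ty":0.15,"tz":0,"twist":0,"gripper":0.4},{"tx":-0.937,"ty":0.223,"tz":0,"twist":0,"gripper":0.4},{"tx":-0.937,"ty":0.223,"tz":0,"twist":0,"gripper":0.4},{"tx":-0.937,"ty":0.223,"tz":0,"twist":0,"gripper":0.4}])

```text
clock: 13.73
ee_pos: [0.4427, 0.1204, 0.1223]
tool_rot: [0.764, 0.645, 0.003, 0.004]
contact_force: [0.6, 1.1, -1.8]
width: 0.0543
```

drive_tool(deltas=[{"tx":-0.3,"ty":0.08,"tz":0,"twist":0,"gripper":0.4},{"tx":-0.6,"ty":0.15,"tz":0,"twist":0,"gripper":0.4},{"tx":-0.937,"ty":0.223,"tz":0,"twist":0,"gripper":0.4},{"tx":-0.937,"ty":0.223,"tz":0,"twist":0,"gripper":0.4},{"tx":-0.937,"ty":0.223,"tz":0,"twist":0,"gripper":0.4}])

```text
clock: 14.15
ee_pos: [0.4508, 0.0045, 0.1222]
tool_rot: [0.765, 0.644, 0.002, 0.003]
contact_force: [-0.9, 0.3, -1.9]
width: 0.0546
```

drive_tool(deltas=[{"tx":-0.3,"ty":0.08,"tz":0,"twist":0,"gripper":0.4},{"tx":-0.6,"ty":0.15,"tz":0,"twist":0,"gripper":0.4},{"tx":-0.937,"ty":0.223,"tz":0,"twist":0,"gripper":0.4},{"tx":-0.937,"ty":0.223,"tz":0,"twist":0,"gripper":0.4},{"tx":-0.937,"ty":0.223,"tz":0,"twist":0,"gripper":0.4}])

```text
clock: 14.57
ee_pos: [0.4589, -0.1108, 0.1222]
tool_rot: [0.765, 0.644, 0.003, 0.003]
contact_force: [-0.2, 0.6, -1.5]
width: 0.0542
```

drive_tool(deltas=[{"tx":-0.3,"ty":0.08,"tz":0,"twist":0,"gripper":0.4},{"tx":-0.6,"ty":0.15,"tz":0,"twist":0,"gripper":0.4},{"tx":-0.937,"ty":0.223,"tz":0,"twist":0,"gripper":0.4},{"tx":-0.937,"ty":0.223,"tz":0,"twist":0,"gripper":0.4},{"tx":-0.937,"ty":0.223,"tz":0,"twist":0,"gripper":0.4},{"tx":-0.937,"ty":0.223,"tz":0,"twist":0,"gripper":0.4},{"tx":-0.937,"ty":0.223,"tz":0,"twist":0,"gripper":0.4},{"tx":-0.937,"ty":0.223,"tz":0,"twist":0,"gripper":0.4}])

```text
clock: 15.23
ee_pos: [0.4661, -0.2241, 0.1222]
tool_rot: [0.764, 0.645, 0.003, 0.003]
contact_force: [-0.6, -0.7, -1.4]
width: 0.0543
```

Run:
```python
from h import *
go(.4697,-.2216,.045,-8.8)
o,p,d,c,P=wrist('w7',zlo=.03,zhi=.2)
p,d,P,T=held();h=cv2.cvtColor(p,cv2.COLOR_RGB2HSV)
m=((h[...,0]<8)|(h[...,0]>172))&(h[...,1]>120)&(P[...,2]>.08)
t=T[m];print('red x',np.percentile(t[:,0],[.5,99.5]),'y',np.percentile(t[:,1],[.5,99.5]),'z',np.percentile(t[:,2],[2,50,98]))
comps((P[...,2]>.006)&(P[...,2]<.0142)&(P[...,0]<.67)&(P[...,0]>.42)&(P[...,1]<-.03),P,300)
```

```text
t 15.23 pos [ 0.4661 -0.2241  0.1222] yang -9.71 tiltz [ 0.0076 -0.0012 -1.    ] w 0.0543 F [-0.6 -0.7 -1.4]
  units [0.025 0.021 0.644] twist -0.010
[495.  40.] 9052 xy [ 578.9 -127. ] size [41.4 57.8] ang 81.5 z med 41.4
[321. 354.] 59126 xy [ 467.7 -220.9] size [121.8  67.2] ang 13.3 z med 170.2
[320. 424.] 1646 xy [ 467.8 -213.7] size [ 2.9 31.9] ang 79.5 z med 197.7
red x [-22.36952972  38.07434786] y [-26.5595488   28.86007099] z [-16.82218738 -15.12391463   2.97806449]
[249. 126.] 1187 xy [ 431.9 -155.5] size [158.5   8.2] ang 81.5 z med 12.4
[323.  20.] 2635 xy [491.  -96.5] size [21.6 38.1] ang 81.3 z med 11.7
[403.  56.] 326 xy [ 534.9 -124.1] size [63.   4.6] ang 83.3 z med 7.7
[457.  70.] 1828 xy [ 580.3 -126.8] size [51.9 68.7] ang 81.2 z med 11.7
[523. 191.] 2256 xy [ 609.5 -215.1] size [204.3  75.1] ang 58.7 z med 13.1
[323. 181.] 8179 xy [ 475.4 -198. ] size [65.7 70.5] ang 81.4 z med 11.7
[467. 206.] 7077 xy [ 565.7 -222.5] size [74.5 65.7] ang 80.9 z med 11.6
[559. 210.] 371 xy [ 629.9 -236.3] size [15.1 13.2] ang 1.4 z med 7.4
```

drive_tool(deltas=[{"tx":0.028,"ty":0.022,"tz":0.15,"twist":-0.01,"gripper":0.4},{"tx":0.028,"ty":0.022,"tz":0.35,"twist":-0.01,"gripper":0.4},{"tx":0.028,"ty":0.022,"tz":0.55,"twist":-0.01,"gripper":0.4},{"tx":0.028,"ty":0.022,"tz":0.65,"twist":-0.01,"gripper":0.4},{"tx":0.028,"ty":0.022,"tz":0.65,"twist":-0.01,"gripper":0.4},{"tx":0.028,"ty":0.022,"tz":0.65,"twist":-0.01,"gripper":0.4},{"tx":0.028,"ty":0.022,"tz":0.65,"twist":-0.01,"gripper":0.4},{"tx":0.028,"ty":0.022,"tz":0.65,"twist":-0.01,"gripper":0.4}])

```text
clock: 15.95
ee_pos: [0.4708, -0.222, 0.0456]
tool_rot: [0.759, 0.651, 0.003, 0.004]
contact_force: [0.2, 0.2, -1.9]
width: 0.0545
```

Run:
```python
from h import *
go(.4703,-.2213,.0215,-8.8)
```

```text
t 15.95 pos [ 0.4708 -0.222   0.0456] yang -8.82 tiltz [ 0.0099 -0.0024 -0.9999] w 0.0545 F [ 0.2  0.2 -1.9]
  units [ 0.005 -0.007  0.201] twist -0.000
```

drive_tool(deltas=[{"tx":0.005,"ty":-0.01,"tz":0.07,"twist":0,"gripper":0.4},{"tx":0.005,"ty":-0.01,"tz":0.14,"twist":0,"gripper":0.4},{"tx":0.005,"ty":-0.01,"tz":0.205,"twist":0,"gripper":0.4},{"tx":0.005,"ty":-0.01,"tz":0.205,"twist":0,"gripper":0.4},{"tx":0.005,"ty":-0.01,"tz":0.205,"twist":0,"gripper":0.4},{"tx":0.005,"ty":-0.01,"tz":0.205,"twist":0,"gripper":0.4},{"tx":0.005,"ty":-0.01,"tz":0.205,"twist":0,"gripper":0.4}])

```text
clock: 16.53
ee_pos: [0.4696, -0.2211, 0.0205]
tool_rot: [0.759, 0.651, 0.003, 0.004]
contact_force: [0.4, 0.2, -2.1]
width: 0.0545
```

Run:
```python
from h import *
go(.4703,-.2213,.0215,-8.8)
```

```text
t 16.53 pos [ 0.4696 -0.2211  0.0205] yang -8.82 tiltz [ 0.009  -0.0019 -1.    ] w 0.0545 F [ 0.4  0.2 -2.1]
  units [-0.001  0.006 -0.008] twist -0.000
```

drive_tool(deltas=[{"tx":0,"ty":0.006,"tz":0.01,"twist":0,"gripper":0.4},{"tx":0,"ty":0.006,"tz":0.018,"twist":0,"gripper":0.4},{"tx":0,"ty":0.006,"tz":0.018,"twist":0,"gripper":0.4},{"tx":0,"ty":0.006,"tz":0.018,"twist":0,"gripper":0.4},{"tx":0,"ty":0.006,"tz":0.018,"twist":0,"gripper":0.4}])

```text
clock: 16.95
ee_pos: [0.4697, -0.2211, 0.0203]
tool_rot: [0.759, 0.651, 0.003, 0.003]
contact_force: [-9.0, 1.9, 28.6]
width: 0.054
```

Run:
```python
from h import *
go(.4703,-.2213,.0215,-8.8)
```

```text
t 16.95 pos [ 0.4697 -0.2211  0.0203] yang -8.82 tiltz [ 0.0083 -0.0018 -1.    ] w 0.054 F [-9.   1.9 28.6]
  units [-0.001  0.005 -0.01 ] twist -0.000
```

Contact; it's on the floor. Release and lift.

drive_tool(deltas=[{"tx":0,"ty":0,"tz":-0.01,"twist":0,"gripper":0.72},{"tx":0,"ty":0,"tz":-0.01,"twist":0,"gripper":0.78},{"tx":0,"ty":0,"tz":-0.01,"twist":0,"gripper":0.78},{"tx":0,"ty":0,"tz":-0.01,"twist":0,"gripper":0.78},{"tx":0,"ty":0,"tz":-0.15,"twist":0,"gripper":0.78},{"tx":0,"ty":0,"tz":-0.4,"twist":0,"gripper":0.78},{"tx":0,"ty":0,"tz":-0.7,"twist":0,"gripper":0.78},{"tx":0,"ty":0,"tz":-0.97,"twist":0,"gripper":1},{"tx":0,"ty":0,"tz":-0.97,"twist":0,"gripper":1},{"tx":0,"ty":0,"tz":-0.97,"twist":0,"gripper":1},{"tx":0,"ty":0,"tz":-0.97,"twist":0,"gripper":1}])

```text
clock: 17.87
ee_pos: [0.4684, -0.2207, 0.1361]
tool_rot: [0.759, 0.651, 0.002, 0.003]
contact_force: [-0.0, 1.0, -0.9]
width: 0.0856
```

Run:
```python
from h import *
go(.440,.101,.14,None)
o,p,d,c,P=wrist('w7',zlo=.03,zhi=.06)
comps((P[...,2]>.006)&(P[...,2]<.0142)&(P[...,0]<.67)&(P[...,0]>.42)&(P[...,1]<-.03),P,300)
```

```text
t 17.87 pos [ 0.4684 -0.2207  0.1361] yang -8.82 tiltz [ 0.0077 -0.0015 -1.    ] w 0.0856 F [-0.   1.  -0.9]
  units [ 2.613 -0.644 -0.038] 
[484.  46.] 9684 xy [ 579.4 -123. ] size [49.8 57.3] ang 81.3 z med 41.4
[324. 228.] 7400 xy [ 471.3 -213.9] size [61.8 58.1] ang 79.9 z med 38.3
[252. 129.] 1112 xy [ 434.2 -159.8] size [180.8   8.4] ang 81.7 z med 12.0
[324.  25.] 3220 xy [491.6 -93. ] size [29.  38.3] ang 81.1 z med 11.7
[446.  76.] 1740 xy [ 580.8 -122.6] size [60.4 68.7] ang 81.2 z med 11.6
[464. 217.] 3212 xy [ 569. -237.] size [269.9 139.2] ang 38.1 z med 13.0
[392. 196.] 354 xy [ 520.5 -215.9] size [122.7   3. ] ang 81.4 z med 7.8
[322. 180.] 4725 xy [ 473.8 -208.3] size [86.1 70.5] ang 81.3 z med 11.7
[456. 209.] 6310 xy [ 565.6 -222.5] size [74.2 65.9] ang 81.5 z med 11.6
[544. 214.] 335 xy [ 629.7 -236.5] size [13.1 15.5] ang 88.9 z med 7.5
```

View pics/w7.png

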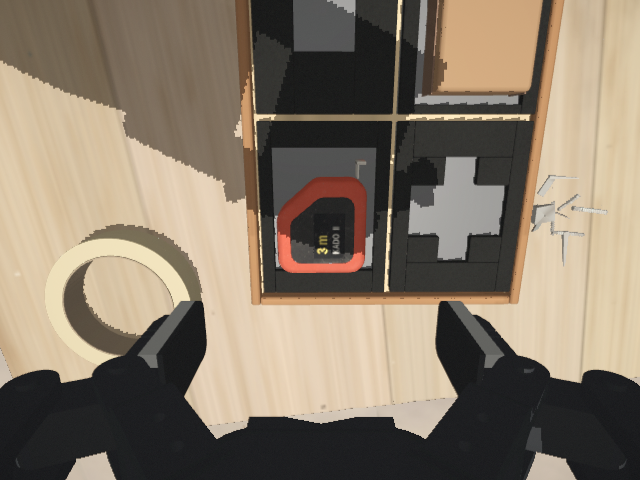

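Run:
```python
from h import *
o,p,d,c,P=load()
m=(P[...,2]>.0135)&(P[...,2]<.06);
# restrict to inside the pocket
y=np.array([.152,.988]);x=np.array([.988,-.152]);dl=P[...,:2]-np.array([.4738,-.2083])
m&=(abs(dl@x)<.033)&(abs(dl@y)<.041);comps(m,P,100)
q=dl[m]*1000;print('local x',np.percentile(q@x,[.3,99.7]),'y',np.percentile(q@y,[.05,99.95]))
for lo,hi in((-25,-10),(-10,5)):
    s=(q@y>lo)&(q@y<hi)&(P[m][:,2]>.03);print(np.percentile((q@x)[s],[.5,99.5]))
```

```text
[324. 226.] 7724 xy [ 471.7 -208.7] size [73.5 58.1] ang 81.6 z med 38.2
local x [-30.35268656  26.6714787 ] y [-36.58075591  36.16721307]
[-30.62751301  26.41602194]
[-30.28559248  26.4888567 ]
```

The measure lies flat, 2 mm off-centre across x but centred in y. A re-grip 2 mm over will centre it.

Run:
```python
from h import *
go(.4718,-.2214,.05,-8.7)
```

```text
t 17.92 pos [ 0.4679 -0.2205  0.1355] yang -8.82 tiltz [ 6.4e-03 -8.0e-04 -1.0e+00] w 0.0856 F [ 0.   0.2 -0.4]
  units [-0.002  0.028  0.713] twist -0.001
```

drive_tool(deltas=[{"tx":0,"ty":0.028,"tz":0.2,"twist":-0.001,"gripper":0.8},{"tx":0,"ty":0.028,"tz":0.4,"twist":-0.001,"gripper":0.8},{"tx":0,"ty":0.028,"tz":0.6,"twist":-0.001,"gripper":0.8},{"tx":0,"ty":0.028,"tz":0.7,"twist":-0.001,"gripper":0.8},{"tx":0,"ty":0.028,"tz":0.7,"twist":-0.001,"gripper":0.8},{"tx":0,"ty":0.028,"tz":0.7,"twist":-0.001,"gripper":0.8},{"tx":0,"ty":0.028,"tz":0.7,"twist":-0.001,"gripper":0.8}])

```text
clock: 18.5
ee_pos: [0.4721, -0.2213, 0.0519]
tool_rot: [0.759, 0.651, 0.002, 0.003]
contact_force: [-0.1, 0.8, -0.4]
width: 0.0679
```

Run:
```python
from h import *
go(.4718,-.2214,.023,-8.7)
```

```text
t 18.5 pos [ 0.4721 -0.2213  0.0519] yang -8.73 tiltz [ 6.7e-03 -9.0e-04 -1.0e+00] w 0.0679 F [-0.1  0.8 -0.4]
  units [-0.001 -0.004  0.241] twist -0.000
```

drive_tool(deltas=[{"tx":0,"ty":-0.004,"tz":0.15,"twist":0,"gripper":0.8},{"tx":0,"ty":-0.004,"tz":0.225,"twist":0,"gripper":0.8},{"tx":0,"ty":-0.004,"tz":0.225,"twist":0,"gripper":0.8},{"tx":0,"ty":-0.004,"tz":0.225,"twist":0,"gripper":0.8},{"tx":0,"ty":-0.004,"tz":0.225,"twist":0,"gripper":0.63},{"tx":0,"ty":-0.004,"tz":0.225,"twist":0,"gripper":0.63},{"tx":0,"ty":-0.004,"tz":0.225,"twist":0,"gripper":0.63},{"tx":0,"ty":-0.004,"tz":0.225,"twist":0,"gripper":0.63},{"tx":0,"ty":-0.004,"tz":0.225,"twist":0,"gripper":0.63}])

```text
clock: 19.25
ee_pos: [0.4719, -0.2213, 0.026]
tool_rot: [0.759, 0.651, 0.002, 0.003]
contact_force: [-2.5, 1.1, 6.3]
width: 0.0546
```

drive_tool(deltas=[{"tx":0,"ty":0,"tz":0,"twist":0,"gripper":0.72},{"tx":0,"ty":0,"tz":0,"twist":0,"gripper":0.78},{"tx":0,"ty":0,"tz":0,"twist":0,"gripper":0.78},{"tx":0,"ty":0,"tz":0,"twist":0,"gripper":0.78},{"tx":0,"ty":0,"tz":-0.15,"twist":0,"gripper":0.78},{"tx":0,"ty":0,"tz":-0.4,"twist":0,"gripper":0.78},{"tx":0,"ty":0,"tz":-0.7,"twist":0,"gripper":0.78},{"tx":0,"ty":0,"tz":-0.97,"twist":0,"gripper":1},{"tx":0,"ty":0,"tz":-0.97,"twist":0,"gripper":1},{"tx":0,"ty":0,"tz":-0.97,"twist":0,"gripper":1}])

```text
clock: 20.08
ee_pos: [0.4723, -0.2218, 0.1443]
tool_rot: [0.759, 0.651, 0.003, 0.005]
contact_force: [-0.4, -1.0, -0.3]
width: 0.0852
```

Run:
```python
from h import *
go(.440,.101,.14,28.4)
o,p,d,c,P=wrist('w8',zlo=.03,zhi=.06)
m=(P[...,2]>.0135)&(P[...,2]<.06);
y=np.array([.152,.988]);x=np.array([.988,-.152]);dl=P[...,:2]-np.array([.4738,-.2083])
m&=(abs(dl@x)<.033)&(abs(dl@y)<.041);comps(m,P,100)
comps((P[...,2]>.006)&(P[...,2]<.0142)&(P[...,0]<.55)&(P[...,0]>.42)&(P[...,1]<-.03),P,300)
```

```text
t 20.08 pos [ 0.4723 -0.2218  0.1443] yang -8.72 tiltz [ 0.0112 -0.0033 -0.9999] w 0.0852 F [-0.4 -1.  -0.3]
  units [ 2.618 -0.675  0.024] twist -0.412
[471.  46.] 9305 xy [ 579.7 -121.9] size [51.7 57.8] ang 81.4 z med 41.4
[320. 224.] 6986 xy [ 473.3 -214.7] size [62.7 57.9] ang 81.6 z med 38.3
[321. 222.] 7279 xy [ 472.6 -209. ] size [73.8 61.2] ang 83.0 z med 38.2
[247. 125.] 1143 xy [ 431.2 -159.1] size [181.1   7.8] ang 81.2 z med 12.3
[317.  26.] 3175 xy [491.6 -92. ] size [30.6 38.2] ang 81.2 z med 11.7
[409.  76.] 454 xy [ 546.2 -124.3] size [48.1  7.7] ang 89.8 z med 11.7
[355. 273.] 1324 xy [ 478.7 -240.8] size [123.5 119.3] ang 10.6 z med 11.0
[310. 178.] 4498 xy [ 473.8 -208.4] size [86.7 70.5] ang 81.2 z med 11.7
[412. 208.] 1146 xy [ 542.7 -218.9] size [35.9 19.7] ang 81.1 z med 11.6
```

Measure now centred within about 1 mm, at 81.6° against 81.2°. Next the lock.

drive_tool(deltas=[{"tx":0.3,"ty":-0.08,"tz":0,"twist":0,"gripper":1},{"tx":0.6,"ty":-0.16,"tz":0,"twist":0,"gripper":1},{"tx":0.873,"ty":-0.225,"tz":0,"twist":0,"gripper":1},{"tx":0.873,"ty":-0.225,"tz":0,"twist":0,"gripper":1},{"tx":0.873,"ty":-0.225,"tz":0,"twist":0,"gripper":1}])

```text
clock: 20.55
ee_pos: [0.4592, -0.112, 0.1411]
tool_rot: [0.758, 0.653, 0.002, 0.002]
contact_force: [0.3, -0.9, 0.1]
width: 0.0853
```

drive_tool(deltas=[{"tx":0.3,"ty":-0.08,"tz":0,"twist":0,"gripper":1},{"tx":0.6,"ty":-0.16,"tz":0,"twist":0,"gripper":1},{"tx":0.873,"ty":-0.225,"tz":0,"twist":0,"gripper":1},{"tx":0.873,"ty":-0.225,"tz":0,"twist":0,"gripper":1},{"tx":0.873,"ty":-0.225,"tz":0,"twist":0,"gripper":1}])

```text
clock: 20.97
ee_pos: [0.4478, -0.0039, 0.1402]
tool_rot: [0.757, 0.653, 0.001, 0.002]
contact_force: [0.7, -0.2, 0.2]
width: 0.0852
```

drive_tool(deltas=[{"tx":0.3,"ty":-0.08,"tz":0,"twist":-0.07,"gripper":1},{"tx":0.6,"ty":-0.16,"tz":0,"twist":-0.14,"gripper":1},{"tx":0.873,"ty":-0.225,"tz":0.1,"twist":-0.21,"gripper":1},{"tx":0.873,"ty":-0.225,"tz":0.2,"twist":-0.28,"gripper":1},{"tx":0.873,"ty":-0.225,"tz":0.2,"twist":-0.35,"gripper":1},{"tx":0.873,"ty":-0.225,"tz":0.2,"twist":-0.412,"gripper":1},{"tx":0.873,"ty":-0.225,"tz":0.2,"twist":-0.412,"gripper":1},{"tx":0.873,"ty":-0.225,"tz":0.2,"twist":-0.412,"gripper":1},{"tx":0.873,"ty":-0.225,"tz":0.2,"twist":-0.412,"gripper":1},{"tx":0.873,"ty":-0.225,"tz":0.2,"twist":-0.412,"gripper":1}])

```text
clock: 21.8
ee_pos: [0.4369, 0.103, 0.116]
tool_rot: [0.511, 0.859, 0.0, 0.002]
contact_force: [-0.6, 0.9, 0.1]
width: 0.0853
```

Run:
```python
from h import *
go(.440,.101,.06,28.4)
o,p,d,c,P=wrist('w9a')
cv2.imwrite('pics/w9.png',cv2.resize(p[130:310,220:420,::-1],None,fx=3,fy=3,interpolation=cv2.INTER_CUBIC))
```

```text
t 21.8 pos [0.4369 0.103  0.116 ] yang 28.5 tiltz [ 0.004  -0.0012 -1.    ] w 0.0853 F [-0.6  0.9  0.1]
  units [-0.026  0.013  0.467] twist 0.001
[160.  82.] 19113 xy [315.9 141.5] size [95.7 57.4] ang 1.8 z med 30.7
[403.  40.] 1344 xy [424.1 229.6] size [ 9.7 44.5] ang 16.9 z med 9.6
[473. 202.] 920 xy [515.  170.4] size [22.2 21.5] ang 3.8 z med 9.0
[628. 243.] 1128 xy [622.2 202.8] size [12.7 49.1] ang 19.1 z med 10.6
[323. 239.] 1469 xy [438.2 102.3] size [24.  34.9] ang 23.8 z med 18.1
[537. 317.] 5664 xy [594.3 123.4] size [41.6 52. ] ang 5.1 z med 28.1
[275. 404.] 3950 xy [483.3 -48.1] size [75.7 78.6] ang 81.3 z med 14.0
```

View pics/w9.png

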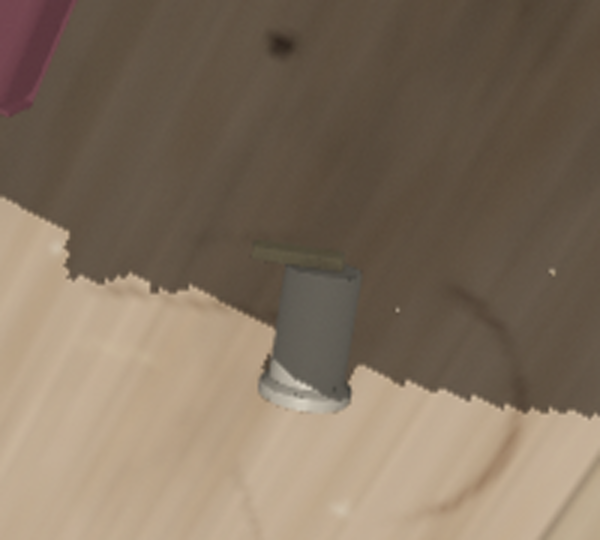

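Run:
```python
from h import *
o,p,d,c,P=load()
w=np.zeros((480,640),bool);w[205:275,295:350]=1
M=w&(P[...,2]>.005)
mid=[]
for v in range(224,250):
    q=P[v][M[v]&(P[v,:,2]>.009)]
    mid.append(q[:,:2].mean(0)*1000)
    if v%6==0:print(v,len(q),(q[[0,-1]]*1000).round(1).tolist(),'zmax',q[:,2].max().round(4))
mid=np.array(mid);k=mid-mid.mean(0);dv=np.linalg.svd(k)[2][0];print('axis ang',np.degrees(np.arctan2(dv[1],dv[0])),mid.mean(0))
q=P[M]*1000
for a in (0,):
    ang=np.arctan2(dv[1],dv[0]);
    if dv[1]>0: ang+=np.pi
    y=np.array([np.cos(ang),np.sin(ang)]);x=np.array([y[1],-y[0]])
    print('objy ang',np.degrees(ang)%360)
    X=q[:,:2]@x;Y=q[:,:2]@y
    print('X',np.percentile(X,[.3,99.7]),'Y',np.percentile(Y,[.3,99.7]))
    s=q[:,2]>14;print('high X',np.percentile(X[s],[1,99]))
    cx=np.mean(np.percentile(X,[.3,99.7]));cy=np.mean(np.percentile(Y,[.3,99.7]))
    print('origin',cx*x+cy*y,'barrel mid X local',mid@x-cx)
```

```text
228 27 [[431.3, 106.6, 14.0], [403.6, 165.3, 259.0]] zmax 0.259
234 27 [[432.5, 102.9, 15.0], [403.6, 165.3, 259.0]] zmax 0.259
240 26 [[433.9, 98.9, 14.6], [448.6, 106.3, 12.8]] zmax 0.0204
246 26 [[435.2, 95.2, 15.2], [450.2, 102.2, 12.2]] zmax 0.0209
axis ang -69.574520436663 [439.20317099 106.42575708]
objy ang 290.42547956333703
X [-458.88467198 -433.84003827] Y [-14.08301159  73.68089302]
high X [-457.3726611  -435.27732256]
origin [428.69766119 127.850085  ] barrel mid X local [-2.42141485 -2.52184846 -1.82966247 -2.70913026 -2.3272577  -2.60753901
 -2.36509752 -2.45499915 -2.55703715 -2.66724327 -2.26469386 -2.09456547
 -2.31457471 -2.40931648 -2.50547961 -2.59602972 -2.70976423 -2.48378854
 -1.78054515 -2.33395463 -1.82676424 -2.54332488 -2.64852581 -2.41023402
 -1.90351518 -2.2854553 ]
```

Run:
```python
from h import *
o,p,d,c,P=load()
w=np.zeros((480,640),bool);w[205:275,295:350]=1
M=w&(P[...,2]>.005)&(P[...,2]<.04)&(d>0)
mid=np.array([(lambda q:(q[0,:2]+q[-1,:2])/2*1000)(P[v][M[v]&(P[v,:,2]>.009)]) for v in range(223,250)])
k=mid-mid.mean(0);dv=np.linalg.svd(k)[2][0]
if dv[1]>0:dv=-dv
y=dv;x=np.array([y[1],-y[0]]);print('objy ang',np.degrees(np.arctan2(y[1],y[0])))
q=P[M]*1000;X=q[:,:2]@x;Y=q[:,:2]@y
px=np.percentile(X,[.2,99.8]);py=np.percentile(Y,[.2,99.8]);org=px.mean()*x+py.mean()*y
print('X',px-px.mean(),'Y',py-py.mean(),'origin',org,'barrel X',(mid@x-px.mean()).round(1))
for ya in range(-16,17,4):
    s=abs(Y-py.mean()-ya)<2;print(ya,np.percentile(X[s]-px.mean(),[1,99]).round(1),q[s][:,2].max().round(1))
```

```text
objy ang -70.26275597303984
X [-12.81349662  12.81349662] Y [-16.66998336  16.66998336] origin [438.18956187 102.33178476] barrel X [-2.8 -2.5 -2.6 -2.7 -2.8 -3.  -2.8 -2.5 -2.6 -2.7 -2.9 -3.  -2.8 -2.5
 -2.6 -2.7 -2.8 -3.  -2.7 -2.5 -2.6 -2.7 -2.8 -3.  -2.6 -2.7 -2.6]
-16 [-6.6 12.9] 17.0
-12 [-11.   11.4] 21.4
-8 [-10.9   5.5] 21.2
-4 [-11.    5.5] 21.0
0 [-10.9   5.5] 21.0
4 [-10.9   5.4] 21.2
8 [-11.    5.4] 20.9
12 [-12.6   6.8] 22.6
16 [-13.1   7.3] 22.8
```

Lock confirmed: 25.6x33.3, barrel at X -11 to 5.5, obj-y at -70.3°, origin (438.2,102.3). I grip the barrel middle at (440.5,103.7), jaws at 19.7°.

Run:
```python
from h import *
go(.4405,.10365,.045,19.7)
```

```text
t 21.85 pos [0.4368 0.1032 0.116 ] yang 28.54 tiltz [ 0.0041 -0.0012 -1.    ] w 0.0854 F [0.3 0.3 0.1]
  units [-0.009  0.027  0.592] twist 0.098
```

drive_tool(deltas=[{"tx":-0.009,"ty":0.015,"tz":0.2,"twist":0.05,"gripper":0.6},{"tx":-0.009,"ty":0.015,"tz":0.4,"twist":0.098,"gripper":0.6},{"tx":-0.009,"ty":0.015,"tz":0.592,"twist":0.098,"gripper":0.6},{"tx":-0.009,"ty":0.015,"tz":0.592,"twist":0.098,"gripper":0.6},{"tx":-0.009,"ty":0.015,"tz":0.592,"twist":0.098,"gripper":0.6},{"tx":-0.009,"ty":0.015,"tz":0.592,"twist":0.098,"gripper":0.6},{"tx":-0.009,"ty":0.015,"tz":0.592,"twist":0.098,"gripper":0.6},{"tx":-0.009,"ty":0.015,"tz":0.592,"twist":0.098,"gripper":0.6}])

```text
clock: 22.52
ee_pos: [0.4401, 0.1032, 0.0462]
tool_rot: [0.576, 0.818, 0.002, 0.003]
contact_force: [-0.2, 0.0, 1.0]
width: 0.0511
```

Run:
```python
from h import *
go(.4405,.10365,.007,19.7)
```

```text
t 22.52 pos [0.4401 0.1032 0.0462] yang 19.72 tiltz [ 6.4e-03 -7.0e-04 -1.0e+00] w 0.0511 F [-0.2  0.   1. ]
  units [0.004 0.002 0.327] twist 0.000
```

drive_tool(deltas=[{"tx":0.004,"ty":-0.004,"tz":0.2,"twist":0,"gripper":0.6},{"tx":0.004,"ty":-0.004,"tz":0.33,"twist":0,"gripper":0.6},{"tx":0.004,"ty":-0.004,"tz":0.33,"twist":0,"gripper":0.6},{"tx":0.004,"ty":-0.004,"tz":0.33,"twist":0,"gripper":0.6},{"tx":0.004,"ty":-0.004,"tz":0.33,"twist":0,"gripper":0.35},{"tx":0.004,"ty":-0.004,"tz":0.33,"twist":0,"gripper":0.2},{"tx":0.004,"ty":-0.004,"tz":0.33,"twist":0,"gripper":0.05},{"tx":0.004,"ty":-0.004,"tz":0.33,"twist":0,"gripper":0.05},{"tx":0.004,"ty":-0.004,"tz":0.33,"twist":0,"gripper":0.05},{"tx":0.004,"ty":-0.004,"tz":0.33,"twist":0,"gripper":0.05},{"tx":0.004,"ty":-0.004,"tz":0.33,"twist":0,"gripper":0.05}])

```text
clock: 23.43
ee_pos: [0.4404, 0.1036, 0.0078]
tool_rot: [0.576, 0.818, 0.002, 0.003]
contact_force: [-1.7, -0.8, 9.3]
width: 0.0155
```

drive_tool(deltas=[{"tx":0,"ty":0,"tz":-0.15,"twist":0,"gripper":0.05},{"tx":0,"ty":0,"tz":-0.4,"twist":0,"gripper":0.05},{"tx":0,"ty":0,"tz":-0.7,"twist":0,"gripper":0.05},{"tx":0,"ty":0,"tz":-0.97,"twist":0,"gripper":0.05},{"tx":0,"ty":0,"tz":-0.97,"twist":0,"gripper":0.05},{"tx":0,"ty":0,"tz":-0.97,"twist":0,"gripper":0.05},{"tx":0,"ty":0,"tz":-0.97,"twist":0,"gripper":0.05}])

```text
clock: 24.02
ee_pos: [0.4392, 0.1036, 0.1242]
tool_rot: [0.576, 0.818, 0.002, 0.004]
contact_force: [-0.5, -0.1, -1.3]
width: 0.0153
```

Run:
```python
from h import *
go(.4917,-.086,.12,-8.8)
o,p,d,c,P=wrist('w10a',zlo=.08,zhi=.3)
p,d,P,T=held()
np.set_printoptions(suppress=True)
v,u=np.mgrid[:480,:640]
w=(v>280)&(v<440)&(u>230)&(u<410)&(d>0)&(P[...,2]>.09)
t=T[w];print(np.percentile(t,[1,50,99],axis=0).round(1))
cv2.imwrite('pics/w10.png',cv2.resize(p[240:480,180:460,::-1],None,fx=2,fy=2))
```

```text
t 24.02 pos [0.4392 0.1036 0.1242] yang 19.72 tiltz [ 8.5e-03 -3.0e-04 -1.0e+00] w 0.0153 F [-0.5 -0.1 -1.3]
  units [-1.635 -0.121  0.039] twist 0.317
[320. 411.] 71426 xy [438.8 105.4] size [121.1  39.7] ang 20.4 z med 197.5
[[-14.9 -20.3 -86.6]
 [ 11.9   0.6 -52.1]
 [ 17.9  21.8  -6.7]]
```

View pics/w10.png

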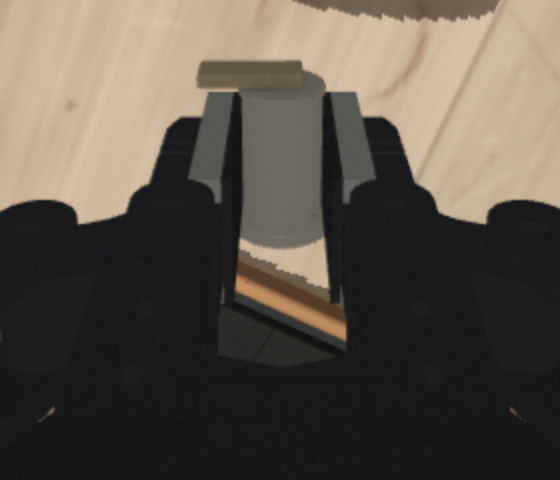

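Held straight: tongue at the upper left, barrel between the pads. Carry to the lock pocket.

drive_tool(deltas=[{"tx":-0.3,"ty":-0.02,"tz":0,"twist":0,"gripper":0.05},{"tx":-0.6,"ty":-0.04,"tz":0,"twist":0,"gripper":0.05},{"tx":-0.82,"ty":-0.05,"tz":0,"twist":0,"gripper":0.05},{"tx":-0.82,"ty":-0.05,"tz":0,"twist":0,"gripper":0.05},{"tx":-0.82,"ty":-0.05,"tz":0,"twist":0,"gripper":0.05}])

```text
clock: 24.48
ee_pos: [0.4654, 0.0078, 0.1222]
tool_rot: [0.577, 0.817, 0.001, 0.002]
contact_force: [-0.3, 0.3, -0.7]
width: 0.0153
```

drive_tool(deltas=[{"tx":-0.3,"ty":-0.02,"tz":0,"twist":0.07,"gripper":0.05},{"tx":-0.6,"ty":-0.04,"tz":0,"twist":0.14,"gripper":0.05},{"tx":-0.82,"ty":-0.05,"tz":0,"twist":0.21,"gripper":0.05},{"tx":-0.82,"ty":-0.05,"tz":0,"twist":0.28,"gripper":0.05},{"tx":-0.82,"ty":-0.05,"tz":0,"twist":0.317,"gripper":0.05},{"tx":-0.82,"ty":-0.05,"tz":0,"twist":0.317,"gripper":0.05},{"tx":-0.82,"ty":-0.05,"tz":0,"twist":0.317,"gripper":0.05},{"tx":-0.82,"ty":-0.05,"tz":0,"twist":0.317,"gripper":0.05},{"tx":-0.82,"ty":-0.05,"tz":0,"twist":0.317,"gripper":0.05}])

```text
clock: 25.23
ee_pos: [0.4925, -0.0862, 0.1221]
tool_rot: [0.759, 0.651, 0.001, 0.001]
contact_force: [1.0, 0.1, -0.1]
width: 0.015
```

Run:
```python
from h import *
go(.4943,-.0859,.04,-8.8)
```

```text
t 25.23 pos [ 0.4925 -0.0862  0.1221] yang -8.83 tiltz [ 3.e-03 -3.e-04 -1.e+00] w 0.015 F [ 1.   0.1 -0.1]
  units [0.005 0.013 0.684] twist -0.000
```

drive_tool(deltas=[{"tx":0.005,"ty":0.006,"tz":0.15,"twist":0,"gripper":0.05},{"tx":0.005,"ty":0.006,"tz":0.35,"twist":0,"gripper":0.05},{"tx":0.005,"ty":0.006,"tz":0.55,"twist":0,"gripper":0.05},{"tx":0.005,"ty":0.006,"tz":0.68,"twist":0,"gripper":0.05},{"tx":0.005,"ty":0.006,"tz":0.68,"twist":0,"gripper":0.05},{"tx":0.005,"ty":0.006,"tz":0.68,"twist":0,"gripper":0.05},{"tx":0.005,"ty":0.006,"tz":0.68,"twist":0,"gripper":0.05},{"tx":0.005,"ty":0.006,"tz":0.68,"twist":0,"gripper":0.05}])

```text
clock: 25.9
ee_pos: [0.4944, -0.0858, 0.0416]
tool_rot: [0.759, 0.651, 0.002, 0.002]
contact_force: [-0.8, 0.5, -0.3]
width: 0.0155
```

Run:
```python
from h import *
go(.4943,-.0859,.019,-8.8)
```

```text
t 25.9 pos [ 0.4944 -0.0858  0.0416] yang -8.81 tiltz [ 5.e-03 -7.e-04 -1.e+00] w 0.0155 F [-0.8  0.5 -0.3]
  units [-0.001 -0.001  0.189] twist -0.000
```

drive_tool(deltas=[{"tx":0,"ty":0,"tz":0.08,"twist":0,"gripper":0.05},{"tx":0,"ty":0,"tz":0.15,"twist":0,"gripper":0.05},{"tx":0,"ty":0,"tz":0.19,"twist":0,"gripper":0.05},{"tx":0,"ty":0,"tz":0.19,"twist":0,"gripper":0.05},{"tx":0,"ty":0,"tz":0.19,"twist":0,"gripper":0.05},{"tx":0,"ty":0,"tz":0.19,"twist":0,"gripper":0.05},{"tx":0,"ty":0,"tz":0.19,"twist":0,"gripper":0.05}])

```text
clock: 26.48
ee_pos: [0.4945, -0.0858, 0.0188]
tool_rot: [0.759, 0.651, 0.002, 0.002]
contact_force: [-1.4, 0.5, 5.6]
width: 0.0155
```

Run:
```python
from h import *
go(.4943,-.0859,.0188,-8.8)
```

```text
t 26.48 pos [ 0.4945 -0.0858  0.0188] yang -8.82 tiltz [ 5.e-03 -7.e-04 -1.e+00] w 0.0155 F [-1.4  0.5  5.6]
  units [-0.001 -0.002 -0.   ] twist -0.000
```

drive_tool(deltas=[{"tx":0,"ty":0,"tz":0,"twist":0,"gripper":0.25},{"tx":0,"ty":0,"tz":0,"twist":0,"gripper":0.4},{"tx":0,"ty":0,"tz":0,"twist":0,"gripper":0.4},{"tx":0,"ty":0,"tz":0,"twist":0,"gripper":0.4},{"tx":0,"ty":0,"tz":-0.15,"twist":0,"gripper":0.4},{"tx":0,"ty":0,"tz":-0.4,"twist":0,"gripper":0.4},{"tx":0,"ty":0,"tz":-0.7,"twist":0,"gripper":0.6},{"tx":0,"ty":0,"tz":-0.97,"twist":0,"gripper":1},{"tx":0,"ty":0,"tz":-0.97,"twist":0,"gripper":1},{"tx":0,"ty":0,"tz":-0.97,"twist":0,"gripper":1},{"tx":0,"ty":0,"tz":-0.97,"twist":0,"gripper":1}])

```text
clock: 27.4
ee_pos: [0.4935, -0.0857, 0.1349]
tool_rot: [0.759, 0.651, 0.002, 0.002]
contact_force: [-0.7, -0.2, -0.2]
width: 0.0856
```

```bash
cat >> h.py <<'E'
def lockchk(org=(.4917,-.0860)):
    o,p,d,c,P=load();y=np.array([.153,.988]);x=np.array([.988,-.153]);dl=(P[...,:2]-np.array(org))*1000
    m=(P[...,2]>.0137)&(P[...,2]<.05)&(d>0)&(abs(dl@x)<16)&(abs(dl@y)<20);comps(m,P,50)
    q=dl[m];X=q@x;Y=q@y;print('X',np.percentile(X,[.3,99.7]),'Y',np.percentile(Y,[.3,99.7]))
    s=P[m][:,2]
    for a in range(-16,17,8):
        k=abs(Y-a)<2
        if k.any():print(a,np.percentile(X[k],[1,99]).round(1),(1000*s[k].max()).round(1))
E
python3 - <<'E'
from h import *
go(.4217,.2384,.14,16.9)
o,p,d,c,P=wrist('w11',zlo=.02,zhi=.06)
comps((P[...,2]>.006)&(P[...,2]<.0142)&(P[...,0]<.55)&(P[...,0]>.42)&(P[...,1]<-.03),P,300)
lockchk()
E
```

```text
t 27.4 pos [ 0.4935 -0.0857  0.1349] yang -8.82 tiltz [ 4.7e-03 -6.0e-04 -1.0e+00] w 0.0856 F [-0.7 -0.2 -0.2]
  units [ 2.577 -1.005 -0.047] twist -0.286
[457. 233.] 13449 xy [582.9 -99.9] size [96.  57.5] ang 81.1 z med 41.4
[320. 235.] 1373 xy [492.  -85.5] size [34.9 23.8] ang 86.1 z med 29.2
[322. 391.] 4250 xy [ 475.2 -198.7] size [53.3 58.2] ang 83.9 z med 37.7
[ 87. 469.] 471 xy [ 274.3 -255. ] size [16.8 28.7] ang 3.0 z med 24.2
[385. 220.] 330 xy [539.2 -93.8] size [122.3   3.2] ang 81.3 z med 7.8
[271. 288.] 1398 xy [ 481.  -140.3] size [211.2  97.9] ang 82.6 z med 11.7
[317. 226.] 1970 xy [492.6 -86.1] size [45.8 38.2] ang 81.2 z med 11.7
[401. 277.] 322 xy [ 548.8 -125.2] size [47.4  7.2] ang 83.0 z med 11.7
[383. 345.] 306 xy [ 523.6 -201.6] size [97.8 20. ] ang 69.9 z med 8.4
[312. 358.] 2944 xy [ 474.1 -205.7] size [76.3 70.4] ang 81.3 z med 11.7
[405. 383.] 812 xy [ 542.4 -220.5] size [34.2 19.6] ang 81.4 z med 11.6
[320. 235.] 1400 xy [492.  -85.5] size [34.9 23.8] ang 86.1 z med 29.1
X [-12.32098259  13.17333475] Y [-16.14261209  17.10837051]
-16 [-7.3 13.3] 33.6
-8 [-5.2 11.2] 32.5
0 [-5.1 11.1] 32.1
8 [-5. 11.] 32.6
16 [-12.8   7. ] 27.9
```

View pics/w11.png

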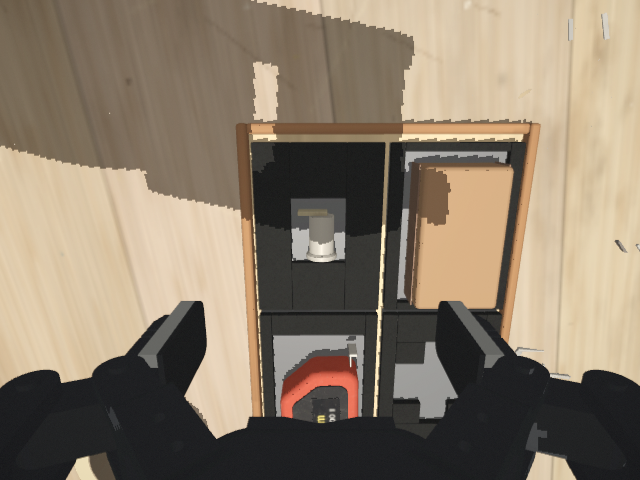

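The lock is flat and centred within about 0.6 mm. Its barrel edges run straight along the pocket. Next the tube.

drive_tool(deltas=[{"tx":0.3,"ty":-0.12,"tz":0,"twist":0,"gripper":0.6},{"tx":0.6,"ty":-0.24,"tz":0,"twist":0,"gripper":0.6},{"tx":0.859,"ty":-0.335,"tz":0,"twist":0,"gripper":0.6},{"tx":0.859,"ty":-0.335,"tz":0,"twist":0,"gripper":0.6},{"tx":0.859,"ty":-0.335,"tz":0,"twist":0,"gripper":0.6}])

```text
clock: 27.87
ee_pos: [0.4678, 0.0238, 0.1327]
tool_rot: [0.758, 0.652, -0.0, 0.0]
contact_force: [0.1, 0.3, 0.4]
width: 0.0515
```

drive_tool(deltas=[{"tx":0.3,"ty":-0.12,"tz":0,"twist":0,"gripper":0.6},{"tx":0.6,"ty":-0.24,"tz":0,"twist":0,"gripper":0.6},{"tx":0.859,"ty":-0.335,"tz":0,"twist":0,"gripper":0.6},{"tx":0.859,"ty":-0.335,"tz":0,"twist":0,"gripper":0.6},{"tx":0.859,"ty":-0.335,"tz":0,"twist":0,"gripper":0.6}])

```text
clock: 28.28
ee_pos: [0.4432, 0.1321, 0.1318]
tool_rot: [0.757, 0.653, -0.001, 0.0]
contact_force: [0.2, -0.2, 0.7]
width: 0.0511
```

drive_tool(deltas=[{"tx":0.3,"ty":-0.12,"tz":0,"twist":-0.07,"gripper":0.6},{"tx":0.6,"ty":-0.24,"tz":0.1,"twist":-0.14,"gripper":0.6},{"tx":0.859,"ty":-0.335,"tz":0.2,"twist":-0.21,"gripper":0.6},{"tx":0.859,"ty":-0.335,"tz":0.2,"twist":-0.286,"gripper":0.6},{"tx":0.859,"ty":-0.335,"tz":0.2,"twist":-0.286,"gripper":0.6},{"tx":0.859,"ty":-0.335,"tz":0.2,"twist":-0.286,"gripper":0.6},{"tx":0.859,"ty":-0.335,"tz":0.2,"twist":-0.286,"gripper":0.6},{"tx":0.859,"ty":-0.335,"tz":0.2,"twist":-0.286,"gripper":0.6},{"tx":0.859,"ty":-0.335,"tz":0.2,"twist":-0.286,"gripper":0.6}])

```text
clock: 29.03
ee_pos: [0.4192, 0.2389, 0.108]
tool_rot: [0.594, 0.804, -0.001, -0.0]
contact_force: [0.5, 0.3, 0.8]
width: 0.0513
```

Run:
```python
from h import *
go(.4217,.2384,.045,16.9)
o,p,d,c,P=wrist('w12',zlo=.004,zhi=.02)
```

```text
t 29.03 pos [0.4192 0.2389 0.108 ] yang 17.06 tiltz [-8.e-04 -9.e-04 -1.e+00] w 0.0513 F [0.5 0.3 0.8]
  units [-0.01   0.019  0.525] twist 0.002
[491. 181.] 194 xy [514.4 304.3] size [ 8.7 20.8] ang 42.6 z med 5.7
[323. 238.] 1346 xy [421.7 238.4] size [ 9.3 62.2] ang 16.9 z med 9.5
[586. 316.] 2865 xy [609.9 242.7] size [ 13.9 116.7] ang 18.1 z med 11.2
[139. 290.] 1806 xy [314.6 170. ] size [ 6.8 96. ] ang 88.6 z med 12.3
[471. 445.] 466 xy [575.3 118.9] size [ 2.2 39.1] ang 5.3 z med 13.8
```

drive_tool(deltas=[{"tx":-0.01,"ty":0.008,"tz":0.2,"twist":0.002,"gripper":0.4},{"tx":-0.01,"ty":0.008,"tz":0.4,"twist":0.002,"gripper":0.4},{"tx":-0.01,"ty":0.008,"tz":0.6,"twist":0.002,"gripper":0.4},{"tx":-0.01,"ty":0.008,"tz":0.6,"twist":0.002,"gripper":0.4},{"tx":-0.01,"ty":0.008,"tz":0.6,"twist":0.002,"gripper":0.4},{"tx":-0.01,"ty":0.008,"tz":0.6,"twist":0.002,"gripper":0.4},{"tx":-0.01,"ty":0.008,"tz":0.6,"twist":0.002,"gripper":0.4},{"tx":-0.01,"ty":0.008,"tz":0.6,"twist":0.002,"gripper":0.4}])

```text
clock: 29.75
ee_pos: [0.4212, 0.2386, 0.0373]
tool_rot: [0.595, 0.803, 0.001, 0.0]
contact_force: [0.6, -0.4, -0.1]
width: 0.0345
```

Run:
```python
from h import *
go(.4217,.2384,.0025,16.9)
```

```text
t 29.75 pos [0.4212 0.2386 0.0373] yang 16.91 tiltz [ 1.4e-03  3.0e-04 -1.0e+00] w 0.0345 F [ 0.6 -0.4 -0.1]
  units [-0.003  0.003  0.29 ] twist 0.000
```

drive_tool(deltas=[{"tx":-0.003,"ty":0,"tz":0.15,"twist":0,"gripper":0.4},{"tx":-0.003,"ty":0,"tz":0.25,"twist":0,"gripper":0.4},{"tx":-0.003,"ty":0,"tz":0.29,"twist":0,"gripper":0.4},{"tx":-0.003,"ty":0,"tz":0.29,"twist":0,"gripper":0.4},{"tx":-0.003,"ty":0,"tz":0.29,"twist":0,"gripper":0.3},{"tx":-0.003,"ty":0,"tz":0.29,"twist":0,"gripper":0.2},{"tx":-0.003,"ty":0,"tz":0.29,"twist":0,"gripper":0.1},{"tx":-0.003,"ty":0,"tz":0.29,"twist":0,"gripper":0},{"tx":-0.003,"ty":0,"tz":0.29,"twist":0,"gripper":0},{"tx":-0.003,"ty":0,"tz":0.29,"twist":0,"gripper":0},{"tx":-0.003,"ty":0,"tz":0.29,"twist":0,"gripper":0}])

```text
clock: 30.67
ee_pos: [0.4217, 0.2384, 0.0031]
tool_rot: [0.595, 0.803, 0.001, 0.001]
contact_force: [-0.9, -0.6, 6.0]
width: 0.0049
```

drive_tool(deltas=[{"tx":0,"ty":0,"tz":-0.15,"twist":0,"gripper":0},{"tx":0,"ty":0,"tz":-0.4,"twist":0,"gripper":0},{"tx":0,"ty":0,"tz":-0.7,"twist":0,"gripper":0},{"tx":0,"ty":0,"tz":-0.97,"twist":0,"gripper":0},{"tx":0,"ty":0,"tz":-0.97,"twist":0,"gripper":0},{"tx":0,"ty":0,"tz":-0.97,"twist":0,"gripper":0},{"tx":0,"ty":0,"tz":-0.97,"twist":0,"gripper":0}])

```text
clock: 31.25
ee_pos: [0.4212, 0.2383, 0.1194]
tool_rot: [0.595, 0.803, 0.001, 0.001]
contact_force: [-0.3, -0.6, -1.5]
width: 0.0048
```

Run:
```python
from h import *
go(.5654,-.2225,.12,-8.8)
o,p,d,c,P=wrist('w13',zlo=.07,zhi=.3)
cv2.imwrite('pics/w13.png',cv2.resize(p[240:480,180:460,::-1],None,fx=2,fy=2))
```

```text
t 31.25 pos [0.4212 0.2383 0.1194] yang 16.91 tiltz [ 2.3e-03  8.0e-04 -1.0e+00] w 0.0048 F [-0.3 -0.6 -1.5]
  units [-4.023  0.033 -0.005] twist 0.286
[320. 412.] 69890 xy [418.3 238.7] size [ 61.1 115.3] ang 89.1 z med 193.7
```

View pics/w13.png

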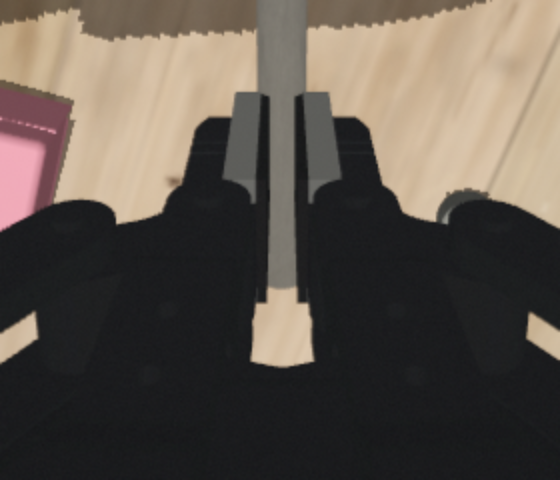

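drive_tool(deltas=[{"tx":-0.3,"ty":0,"tz":0,"twist":0,"gripper":0},{"tx":-0.6,"ty":0,"tz":0,"twist":0,"gripper":0},{"tx":-0.805,"ty":0.006,"tz":0,"twist":0,"gripper":0},{"tx":-0.805,"ty":0.006,"tz":0,"twist":0,"gripper":0},{"tx":-0.805,"ty":0.006,"tz":0,"twist":0,"gripper":0}])

```text
clock: 31.72
ee_pos: [0.4488, 0.1445, 0.1173]
tool_rot: [0.597, 0.803, -0.001, -0.001]
contact_force: [-1.2, -0.1, -0.3]
width: 0.0049
```

drive_tool(deltas=[{"tx":-0.3,"ty":0,"tz":0,"twist":0,"gripper":0},{"tx":-0.6,"ty":0,"tz":0,"twist":0,"gripper":0},{"tx":-0.805,"ty":0.006,"tz":0,"twist":0,"gripper":0},{"tx":-0.805,"ty":0.006,"tz":0,"twist":0,"gripper":0},{"tx":-0.805,"ty":0.006,"tz":0,"twist":0,"gripper":0}])

```text
clock: 32.13
ee_pos: [0.477, 0.0521, 0.1165]
tool_rot: [0.597, 0.802, -0.001, -0.001]
contact_force: [-1.0, 1.3, 0.1]
width: 0.005
```

drive_tool(deltas=[{"tx":-0.3,"ty":0,"tz":0,"twist":0,"gripper":0},{"tx":-0.6,"ty":0,"tz":0,"twist":0,"gripper":0},{"tx":-0.805,"ty":0.006,"tz":0,"twist":0,"gripper":0},{"tx":-0.805,"ty":0.006,"tz":0,"twist":0,"gripper":0},{"tx":-0.805,"ty":0.006,"tz":0,"twist":0,"gripper":0}])

```text
clock: 32.55
ee_pos: [0.5051, -0.0397, 0.1158]
tool_rot: [0.598, 0.802, -0.002, -0.002]
contact_force: [-0.2, 0.3, -0.7]
width: 0.0047
```

drive_tool(deltas=[{"tx":-0.3,"ty":0,"tz":0,"twist":0,"gripper":0},{"tx":-0.6,"ty":0,"tz":0,"twist":0,"gripper":0},{"tx":-0.805,"ty":0.006,"tz":0,"twist":0,"gripper":0},{"tx":-0.805,"ty":0.006,"tz":0,"twist":0,"gripper":0},{"tx":-0.805,"ty":0.006,"tz":0,"twist":0,"gripper":0}])

```text
clock: 32.97
ee_pos: [0.5331, -0.1309, 0.1152]
tool_rot: [0.598, 0.802, -0.002, -0.003]
contact_force: [0.4, -1.0, 0.4]
width: 0.0051
```

drive_tool(deltas=[{"tx":-0.3,"ty":0,"tz":0,"twist":0.07,"gripper":0},{"tx":-0.6,"ty":0,"tz":0,"twist":0.14,"gripper":0},{"tx":-0.805,"ty":0.006,"tz":0,"twist":0.21,"gripper":0},{"tx":-0.805,"ty":0.006,"tz":0,"twist":0.286,"gripper":0},{"tx":-0.805,"ty":0.006,"tz":0,"twist":0.286,"gripper":0},{"tx":-0.805,"ty":0.006,"tz":0,"twist":0.286,"gripper":0},{"tx":-0.805,"ty":0.006,"tz":0,"twist":0.286,"gripper":0},{"tx":-0.805,"ty":0.006,"tz":0,"twist":0.286,"gripper":0}])

```text
clock: 33.63
ee_pos: [0.561, -0.2215, 0.1148]
tool_rot: [0.76, 0.65, -0.002, -0.003]
contact_force: [0.4, 0.0, -0.2]
width: 0.005
```

Run:
```python
from h import *
go(.5654,-.2224,.04,-8.8)
o,p,d,c,P=wrist('w14',zlo=.08,zhi=.14)
p,d,P,T=held()
for v in range(240,345,10):
    s=(np.abs(T[v,:,1])<9)&(T[v,:,2]<4)&(T[v,:,2]>-12)&(d[v]>0)
    if s.any():print(v,T[v][s][[0,-1]].round(1).tolist())
```

```text
t 33.63 pos [ 0.561  -0.2215  0.1148] yang -8.91 tiltz [-0.007  0.001 -1.   ] w 0.005 F [ 0.4  0.  -0.2]
  units [-0.001  0.042  0.623] twist -0.001
[321. 300.] 4386 xy [ 559.7 -220.2] size [61.2 30.3] ang 61.7 z med 122.2
240 [[29.5, -4.1, -3.3], [29.1, 5.3, -2.2]]
250 [[25.4, -4.2, -3.1], [25.5, 5.3, -3.2]]
260 [[21.3, -4.2, -2.6], [21.1, 5.4, -2.0]]
270 [[17.9, -3.8, -4.4], [18.5, 4.9, -6.0]]
280 [[13.9, -3.8, -4.5], [13.8, 5.0, -4.4]]
290 [[11.4, -8.2, -8.4], [11.7, 9.0, -9.0]]
300 [[8.5, -1.8, -10.8], [8.9, 3.0, -11.8]]
310 [[2.5, -1.5, -7.0], [2.4, 2.7, -6.9]]
320 [[-1.9, -1.6, -6.7], [-2.5, 2.7, -5.7]]
330 [[-6.2, -1.6, -6.9], [-6.6, 2.7, -6.1]]
340 [[-10.5, -1.6, -7.1], [-11.2, 2.8, -5.8]]
```

drive_tool(deltas=[{"tx":0,"ty":0.032,"tz":0.15,"twist":-0.001,"gripper":0},{"tx":0,"ty":0.032,"tz":0.35,"twist":-0.001,"gripper":0},{"tx":0,"ty":0.032,"tz":0.55,"twist":-0.001,"gripper":0},{"tx":0,"ty":0.032,"tz":0.62,"twist":-0.001,"gripper":0},{"tx":0,"ty":0.032,"tz":0.62,"twist":-0.001,"gripper":0},{"tx":0,"ty":0.032,"tz":0.62,"twist":-0.001,"gripper":0},{"tx":0,"ty":0.032,"tz":0.62,"twist":-0.001,"gripper":0},{"tx":0,"ty":0.032,"tz":0.62,"twist":-0.001,"gripper":0}])

```text
clock: 34.35
ee_pos: [0.5654, -0.2227, 0.042]
tool_rot: [0.76, 0.65, -0.002, -0.001]
contact_force: [0.2, 1.0, -1.0]
width: 0.0046
```

Run:
```python
from h import *
go(.5654,-.2224,.0145,-8.8)
```

```text
t 34.35 pos [ 0.5654 -0.2227  0.042 ] yang -8.85 tiltz [-4.4e-03 -1.0e-04 -1.0e+00] w 0.0046 F [ 0.2  1.  -1. ]
  units [0.003 0.001 0.229] twist -0.001
```

drive_tool(deltas=[{"tx":0.003,"ty":0,"tz":0.1,"twist":-0.001,"gripper":0},{"tx":0.003,"ty":0,"tz":0.18,"twist":-0.001,"gripper":0},{"tx":0.003,"ty":0,"tz":0.228,"twist":-0.001,"gripper":0},{"tx":0.003,"ty":0,"tz":0.228,"twist":-0.001,"gripper":0},{"tx":0.003,"ty":0,"tz":0.228,"twist":-0.001,"gripper":0},{"tx":0.003,"ty":0,"tz":0.228,"twist":-0.001,"gripper":0},{"tx":0.003,"ty":0,"tz":0.228,"twist":-0.001,"gripper":0}])

```text
clock: 34.93
ee_pos: [0.565, -0.2223, 0.0142]
tool_rot: [0.759, 0.651, -0.002, -0.002]
contact_force: [-0.7, -0.3, 1.4]
width: 0.0049
```

Run:
```python
from h import *
go(.5654,-.2224,.0142,-8.8)
```

```text
t 34.93 pos [ 0.565  -0.2223  0.0142] yang -8.76 tiltz [-5.2e-03  2.0e-04 -1.0e+00] w 0.0049 F [-0.7 -0.3  1.4]
  units [-0.001  0.003 -0.   ] twist 0.000
```

drive_tool(deltas=[{"tx":0,"ty":0.003,"tz":0,"twist":0,"gripper":0.12},{"tx":0,"ty":0.003,"tz":0,"twist":0,"gripper":0.22},{"tx":0,"ty":0.003,"tz":0,"twist":0,"gripper":0.22},{"tx":0,"ty":0.003,"tz":0,"twist":0,"gripper":0.22},{"tx":0,"ty":0.003,"tz":-0.15,"twist":0,"gripper":0.22},{"tx":0,"ty":0.003,"tz":-0.35,"twist":0,"gripper":0.22},{"tx":0,"ty":0.003,"tz":-0.7,"twist":0,"gripper":0.22},{"tx":0,"ty":0.003,"tz":-0.97,"twist":0,"gripper":1},{"tx":0,"ty":0.003,"tz":-0.97,"twist":0,"gripper":1},{"tx":0,"ty":0.003,"tz":-0.97,"twist":0,"gripper":1},{"tx":0,"ty":0.003,"tz":-0.97,"twist":0,"gripper":1}])

```text
clock: 35.85
ee_pos: [0.5656, -0.2222, 0.1304]
tool_rot: [0.759, 0.651, -0.002, -0.002]
contact_force: [-0.3, -0.9, -0.6]
width: 0.0667
```

Run:
```python
from h import *
go(.55,-.16,.2)
o,p,d,c,P=wrist('w15',zlo=.018,zhi=.06)
comps((P[...,2]>.006)&(P[...,2]<.0142)&(P[...,0]<.67)&(P[...,0]>.42)&(P[...,1]<-.03),P,300)
```

```text
t 35.85 pos [ 0.5656 -0.2222  0.1304] yang -8.77 tiltz [-5.3e-03  3.0e-04 -1.0e+00] w 0.0667 F [-0.3 -0.9 -0.6]
  units [ 0.492 -0.211 -0.579] 
[103.  18.] 329 xy [458.  -72.8] size [17.4 21.2] ang 29.6 z med 18.4
[164.  31.] 2072 xy [492.2 -86.7] size [33.6 24.6] ang 85.8 z med 29.4
[319.  57.] 11760 xy [ 580.8 -117.1] size [61.5 57.6] ang 81.2 z med 41.6
[216.  18.] 251 xy [525.1 -84.1] size [12.9 24.7] ang 84.2 z med 18.4
[117.  78.] 1386 xy [ 458.5 -108.5] size [62.7 26. ] ang 81.5 z med 18.4
[219.  56.] 247 xy [ 522.1 -103. ] size [20.7 12.9] ang 87.4 z med 18.4
[170. 101.] 883 xy [ 488.4 -123.4] size [30.1 47.2] ang 83.2 z med 18.4
[221.  92.] 329 xy [ 519.4 -123.4] size [17.9 25.1] ang 75.4 z med 18.4
[223. 126.] 184 xy [ 516.3 -143. ] size [11.9 23.4] ang 78.6 z med 18.4
[186. 154.] 191 xy [ 488.1 -155.2] size [18.3 17.6] ang 47.3 z med 18.4
[377. 177.] 157 xy [ 608.3 -189.8] size [22.9  9.8] ang 79.9 z med 18.3
[182. 249.] 8752 xy [ 465.8 -215.1] size [88.8 73.8] ang 81.9 z med 38.0
[320. 232.] 1181 xy [ 565.6 -222.2] size [62.3  9.1] ang 81.0 z med 20.7
[ 34. 326.] 3780 xy [ 345.3 -263.2] size [103.6  48.1] ang 68.5 z med 24.3
[105. 140.] 1077 xy [ 436.2 -153.4] size [188.2  15.7] ang 79.5 z med 13.2
[169.  40.] 2437 xy [491.5 -86.8] size [41.3 37.7] ang 81.4 z med 11.9
[244.  76.] 379 xy [ 533.3 -114.5] size [84.3  6.1] ang 78.7 z med 7.2
[322.  85.] 2481 xy [ 580.9 -116.8] size [72.6 69.7] ang 81.3 z med 11.7
[352. 212.] 2832 xy [ 565.4 -185.5] size [215.3 118. ] ang 81.1 z med 12.4
[184. 198.] 4313 xy [ 472.7 -208.2] size [86.3 70.2] ang 81.2 z med 11.8
[319. 230.] 5176 xy [ 564.6 -222.6] size [73.6 66.3] ang 81.0 z med 11.7
[413. 235.] 342 xy [ 630.2 -236.8] size [14.  14.6] ang 87.8 z med 7.5
```

View pics/w15.png

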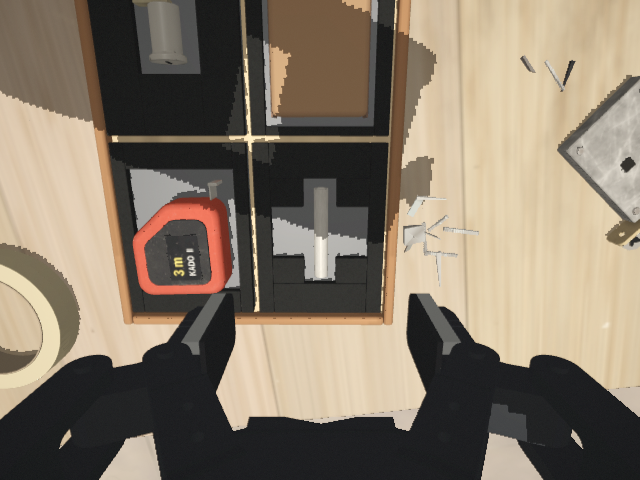

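The tube is flat in its slot, within 1 mm and 0° of it. One last numeric check from the top camera, then hand in.

Run:
```python
from h import *
p,d=r.read_camera('top');P=pts(cam('top'),d);m=(P[...,2]>.006)&(P[...,2]<.06);m[:165]=0;m[215:]=0;m[:,:280]=0;m[:,390:]=0
comps(m,P);print(r.get_obs()['contact_force'],r.get_obs()['clock']);print(r.hand_in())
```

```text
[311. 180.] 187 xy [612.2 236.3] size [ 12.5 121.5] ang 18.1 z med 11.5
[359. 185.] 577 xy [596.8 106.5] size [42.1 86.9] ang 4.5 z med 27.9
[-0.86645114  0.05641366 -0.4483186 ] 35.95
the job is handed in; nothing more can be done
None
```

The kit is packed: the sanding block, tape measure, lock cylinder and tube were laid in their pockets in that order. I handed in at 36.0 s with the gripper open about 130 mm above the bench, touching nothing.

| Item | Offset from pocket centre | Angle | Flat on floor |
|---|---|---|---|
| Sanding block | about 0.3 mm | 81.2° vs 81.2° | yes, top at 41.6 mm |
| Tape measure | about 1 mm | 81.6° vs 81.2° | yes, top at 38.3 mm |
| Lock cylinder | about 0.6 mm | barrel edges parallel to pocket | yes, top at 32.1 mm |
| Tube | about 1 mm | 81.0° vs 81.0° | yes, top at about 20.7 mm |

- **Measure:** it first landed 2 mm off to one side. I re-gripped it in the pocket and that fixed it. Seating it also gave the strongest push I saw, 28.6 N at the wrist.
- **Left alone:** the top camera showed the burnisher and the pine offcut within 1 mm of where they started. I did not reach for the pink or purple blocks.
- **Disagreement:** the pocket centres read up to about 1 mm differently from one wrist view to the next, so the offsets are good to about 1 mm.

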